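Clear the paint pots and hang up the fish templates

ROBOT

A 6-joint arm with a two-finger parallel gripper is mounted at the origin on the work surface. World frame = base frame: x ahead of the robot, y to its left, z up, the work surface at z = 0. Lengths are in m, angles in rad, forces in N, time in s.
With the tool pointing down it reaches from about 0.3 to 0.775 m from the base axis. Payload 14.6 kg.
Tool frame: the origin (TCP) lies on the centre line of the jaws, within the pads' length; the fingertips stand 8 mm ahead of it and the grasp point (between the pads) lies 11 mm behind it; z points along the fingers, y is the direction in which the jaws open and shut (so a half turn about z gives the same grasp; the last joint's range is limited). The gripper opens to 94 mm and grips with 3 to 60 N. Pads are 16 mm wide; open, the fingers measure 119 mm over their backs; the gripper's body (75 mm by 177 mm) begins 78 mm behind the grasp point.
Start: joints at [-1.29, 0.3, 1.521, -0, 1.321, -0.067], TCP at [0.187, -0.517, 0.176] pointing down, gripper open.
Joint ranges: [-3.03, 3.03], [-0.79, 2.21], [0.23, 2.52], [-1.04, 4.18], [0, 3.07], [-2.55, 2.55]. Speed limits (rad/s): [2.22, 2.22, 2.57, 3.14, 3.14, 3.14].

INTERFACE

Orientations are given as a unit quaternion [w, x, y, z].
In Python, from bench import sensors, viewer, arm gives the robot as it stands.
- The arm moves only by the tool arm_command, never from a script. Its argument "series" is a list of rows, each a list of 5 numbers: the finger opening in mm, from 0 to 94, then the shift along the tool's x, y, z in mm, then the turn about the tool's z in rad. In form: [[fingers, dx, dy, dz, spin], ...]. A call has 1 to 20 rows; each row shifts and turns the pose as measured when the row begins, along the tool's axes as they then stand; what a row does not reach is not made up. A row lasts 1/10 s, in which the tool goes at most 50 mm and 8.59 degrees, less where a joint would pass 70% of its speed; a pose out of reach is approached as far as the arm can. A call is refused whole if a number of a shift passes 50 or a number of a turn 0.15, either way. A call with a gripper value outside its range is refused whole. The fingers move at their own pace and stop on an object; "newtons" is the grip in N (left out, the last holds). Time passes only in rows, so rows that do not move let the fingers close. It gives the time, the measured TCP pose, the force and the opening at its end, in the units of the state.
- sensors.read_state(): the state, without advancing time (a new reading comes with each control period).
- viewer.snapshot(name): name is "scene" or "top" or "wrist"; returns (picture, depth): 480x640x3 uint8, blue, green, red; 480x640 float32, m along the optical axis (not along the pixel's ray), 0 where there is no reading.
- viewer.camera_model(name): a dict with "fovy" (degrees; the focal length in pixels is half the picture's height over the tangent of half this angle, whatever the lens; pixels are square), "cx", "cy" (the principal point, pixels), "dist_coeffs" ([k1, k2, p1, p2, k3] as OpenCV has them; the pictures are not rectified), "extrinsics" (4x4, takes a point from camera to world coordinates). Camera axes: x right, y up, looking along -z (the intrinsics and any distortion apply to the point x, -y, -z); pixel columns grow to the right and rows downward; lengths in m; the calibration is good to about 2 mm. A picture is of the moment at which its call begins: read the wrist's pose just before it. camera_model takes no time and is no camera call; for the wrist camera it gives the pose at the moment of the call.
- arm.finish_job(): hands the job in, once; it reports no verdict.
The state is a dict: "clock": time; "joint_positions": joint angles; "qd": joint speeds; "joint_efforts": joint torques, N m; "tcp_pos": TCP position; "tcp_rot": TCP orientation; "ft_force": force on the tool from outside, world axes, zero at the start; "wrist_torque": the same for the moment, N m; "opening": opening from 0.0 (shut) to 1.0 (fully open).
Only numpy, scipy, OpenCV 4.12 (cv2) and the standard library are available. Lean on these libraries where they do the work, as an engineer would, in place of code of your own. Each camera call takes 0.05 s, during which the arm holds its last target. There are 200 camera calls.

TASK

Tidy up after the craft class: first, while the pegs are still empty, clear the two paint pots from in front of the sloping peg stand and stand both upright on the cork mat. Then hang every plywood fish template by its eye hole on a peg of its own, pushed fully down onto the sloping face with its tail down the slope; leave the tape roll and the eraser block where they are.

Things in the scene. Friction and masses are not known exactly. Their poses are not given: they have to be found in the camera images.
- pot1_mid (a point): paint pot 1: squat white tub with a paper band and a grey lid, 62 mm in diameter up to 60 mm, lid 57 mm in diameter, 74 mm tall in all, about 0.25 kg, heavy foot; it stands on the table close before the low edge of the peg stand. The point is on its axis, 37 mm above its foot; z is its axis, up
- pot2_mid (a point): paint pot 2: squat white tub with a paper band and a grey lid, 62 mm in diameter up to 60 mm, lid 57 mm in diameter, 74 mm tall in all, about 0.25 kg, heavy foot; it stands on the table close before the low edge of the peg stand. The point is on its axis, 37 mm above its foot; z is its axis, up
- mat_top (a point): cork mat lying on the table, fixed, 130 x 200 mm, 4 mm thick. The point is the centre of its upper face; x along the 130 mm side, y along the 200 mm side, z up
- stand: sloping plywood peg stand, fixed: face 350 mm wide and 150 mm up the slope, rising away from the robot at 30 degrees, its low edge 50 mm above the table. Origin on the table under the middle of the low edge; x ahead (rising way), z up. Four pegs in a row 85 mm apart, 105 mm up the slope from the low edge, each square to the face
- peg1 (a point): peg 1 of the stand: wooden, 10 mm in diameter, sticking out 30 mm square to the sloping face. The point is on the peg's axis, 5 mm out from the face (25 mm short of the peg's end); z runs along the peg, out of the face; x up the slope; y along the row
- peg2 (a point): peg 2 of the stand: wooden, 10 mm in diameter, sticking out 30 mm square to the sloping face. The point is on the peg's axis, 5 mm out from the face (25 mm short of the peg's end); z runs along the peg, out of the face; x up the slope; y along the row
- peg3 (a point): peg 3 of the stand: wooden, 10 mm in diameter, sticking out 30 mm square to the sloping face. The point is on the peg's axis, 5 mm out from the face (25 mm short of the peg's end); z runs along the peg, out of the face; x up the slope; y along the row
- peg4 (a point): peg 4 of the stand: wooden, 10 mm in diameter, sticking out 30 mm square to the sloping face. The point is on the peg's axis, 5 mm out from the face (25 mm short of the peg's end); z runs along the peg, out of the face; x up the slope; y along the row
- fish1_mid (a point): fish template 1: flat plywood fish, same on both faces, 140 mm long, 44 mm wide, 10 mm thick, about 45 g, starts flat on the table (may be absent); round head with an eye hole, forked tail. The point is its centre in all three directions, near the centre of mass; x points to the head, z square to the flat face; the sides are parallel from x = -35 to +36 mm, nose at +70, tail end at -74
- fish1_eye (a point): centre of the eye hole of fish template 1 (20 mm diameter, through), half-way through the thickness, 48 mm from the centre towards the head; same axes
- fish2_mid (a point): fish template 2: flat plywood fish, same on both faces, 140 mm long, 44 mm wide, 10 mm thick, about 45 g, starts flat on the table (may be absent); round head with an eye hole, forked tail. The point is its centre in all three directions, near the centre of mass; x points to the head, z square to the flat face; the sides are parallel from x = -35 to +36 mm, nose at +70, tail end at -74
- fish2_eye (a point): centre of the eye hole of fish template 2 (20 mm diameter, through), half-way through the thickness, 48 mm from the centre towards the head; same axes
- fish3_mid (a point): fish template 3: flat plywood fish, same on both faces, 140 mm long, 44 mm wide, 10 mm thick, about 45 g, starts flat on the table (may be absent); round head with an eye hole, forked tail. The point is its centre in all three directions, near the centre of mass; x points to the head, z square to the flat face; the sides are parallel from x = -35 to +36 mm, nose at +70, tail end at -74
- fish3_eye (a point): centre of the eye hole of fish template 3 (20 mm diameter, through), half-way through the thickness, 48 mm from the centre towards the head; same axes
- fish4_mid (a point): fish template 4: flat plywood fish, same on both faces, 140 mm long, 44 mm wide, 10 mm thick, about 45 g, starts flat on the table (may be absent); round head with an eye hole, forked tail. The point is its centre in all three directions, near the centre of mass; x points to the head, z square to the flat face; the sides are parallel from x = -35 to +36 mm, nose at +70, tail end at -74
- fish4_eye (a point): centre of the eye hole of fish template 4 (20 mm diameter, through), half-way through the thickness, 48 mm from the centre towards the head; same axes
- tape: bystander, to be left alone: roll of paper tape lying flat, 76 mm outside, 24 mm high; origin under its centre
- block: bystander, to be left alone: black rubber eraser block, 50 x 30 x 18 mm; origin under its centre

How it is judged:
On the way, in this order (a step that is already met when the one before it is completed fails the run):
1. both paint pots stand upright on the cork mat while no fish hangs on a peg yet (x of pot1_mid in the frame of mat_top between -0.05 and 0.05 m and y of pot1_mid in the frame of mat_top between -0.085 and 0.085 m and z of pot1_mid in the frame of mat_top between 0.031 and 0.043 m and angle between each of pot1_mid, pot2_mid's own z axis and vertical below 0.15 rad and x of pot2_mid in the frame of mat_top between -0.05 and 0.05 m and y of pot2_mid in the frame of mat_top between -0.085 and 0.085 m and z of pot2_mid in the frame of mat_top between 0.031 and 0.043 m and not ((distance between fish1_eye and peg1 below 0.0085 m and x of fish1_mid in the frame of peg1 below -0.025 m and angle between the z axis of fish1_mid and the z axis of peg1, either way round below 0.15 rad) or (distance between fish1_eye and peg2 below 0.0085 m and x of fish1_mid in the frame of peg2 below -0.025 m and angle between the z axis of fish1_mid and the z axis of peg2, either way round below 0.15 rad) or (distance between fish1_eye and peg3 below 0.0085 m and x of fish1_mid in the frame of peg3 below -0.025 m and angle between the z axis of fish1_mid and the z axis of peg3, either way round below 0.15 rad) or (distance between fish1_eye and peg4 below 0.0085 m and x of fish1_mid in the frame of peg4 below -0.025 m and angle between the z axis of fish1_mid and the z axis of peg4, either way round below 0.15 rad)) and not ((distance between fish2_eye and peg1 below 0.0085 m and x of fish2_mid in the frame of peg1 below -0.025 m and angle between the z axis of fish2_mid and the z axis of peg1, either way round below 0.15 rad) or (distance between fish2_eye and peg2 below 0.0085 m and x of fish2_mid in the frame of peg2 below -0.025 m and angle between the z axis of fish2_mid and the z axis of peg2, either way round below 0.15 rad) or (distance between fish2_eye and peg3 below 0.0085 m and x of fish2_mid in the frame of peg3 below -0.025 m and angle between the z axis of fish2_mid and the z axis of peg3, either way round below 0.15 rad) or (distance between fish2_eye and peg4 below 0.0085 m and x of fish2_mid in the frame of peg4 below -0.025 m and angle between the z axis of fish2_mid and the z axis of peg4, either way round below 0.15 rad)) and not ((distance between fish3_eye and peg1 below 0.0085 m and x of fish3_mid in the frame of peg1 below -0.025 m and angle between the z axis of fish3_mid and the z axis of peg1, either way round below 0.15 rad) or (distance between fish3_eye and peg2 below 0.0085 m and x of fish3_mid in the frame of peg2 below -0.025 m and angle between the z axis of fish3_mid and the z axis of peg2, either way round below 0.15 rad) or (distance between fish3_eye and peg3 below 0.0085 m and x of fish3_mid in the frame of peg3 below -0.025 m and angle between the z axis of fish3_mid and the z axis of peg3, either way round below 0.15 rad) or (distance between fish3_eye and peg4 below 0.0085 m and x of fish3_mid in the frame of peg4 below -0.025 m and angle between the z axis of fish3_mid and the z axis of peg4, either way round below 0.15 rad)) and not ((distance between fish4_eye and peg1 below 0.0085 m and x of fish4_mid in the frame of peg1 below -0.025 m and angle between the z axis of fish4_mid and the z axis of peg1, either way round below 0.15 rad) or (distance between fish4_eye and peg2 below 0.0085 m and x of fish4_mid in the frame of peg2 below -0.025 m and angle between the z axis of fish4_mid and the z axis of peg2, either way round below 0.15 rad) or (distance between fish4_eye and peg3 below 0.0085 m and x of fish4_mid in the frame of peg3 below -0.025 m and angle between the z axis of fish4_mid and the z axis of peg3, either way round below 0.15 rad) or (distance between fish4_eye and peg4 below 0.0085 m and x of fish4_mid in the frame of peg4 below -0.025 m and angle between the z axis of fish4_mid and the z axis of peg4, either way round below 0.15 rad))), for 0.2 s.
2. every fish template present hangs by its eye on a peg of its own, flat on the sloping face, tail down the slope (((distance between fish1_eye and peg1 below 0.0085 m and x of fish1_mid in the frame of peg1 below -0.025 m and angle between the z axis of fish1_mid and the z axis of peg1, either way round below 0.15 rad) or (distance between fish1_eye and peg2 below 0.0085 m and x of fish1_mid in the frame of peg2 below -0.025 m and angle between the z axis of fish1_mid and the z axis of peg2, either way round below 0.15 rad) or (distance between fish1_eye and peg3 below 0.0085 m and x of fish1_mid in the frame of peg3 below -0.025 m and angle between the z axis of fish1_mid and the z axis of peg3, either way round below 0.15 rad) or (distance between fish1_eye and peg4 below 0.0085 m and x of fish1_mid in the frame of peg4 below -0.025 m and angle between the z axis of fish1_mid and the z axis of peg4, either way round below 0.15 rad)) and ((distance between fish2_eye and peg1 below 0.0085 m and x of fish2_mid in the frame of peg1 below -0.025 m and angle between the z axis of fish2_mid and the z axis of peg1, either way round below 0.15 rad) or (distance between fish2_eye and peg2 below 0.0085 m and x of fish2_mid in the frame of peg2 below -0.025 m and angle between the z axis of fish2_mid and the z axis of peg2, either way round below 0.15 rad) or (distance between fish2_eye and peg3 below 0.0085 m and x of fish2_mid in the frame of peg3 below -0.025 m and angle between the z axis of fish2_mid and the z axis of peg3, either way round below 0.15 rad) or (distance between fish2_eye and peg4 below 0.0085 m and x of fish2_mid in the frame of peg4 below -0.025 m and angle between the z axis of fish2_mid and the z axis of peg4, either way round below 0.15 rad)) and ((distance between fish3_eye and peg1 below 0.0085 m and x of fish3_mid in the frame of peg1 below -0.025 m and angle between the z axis of fish3_mid and the z axis of peg1, either way round below 0.15 rad) or (distance between fish3_eye and peg2 below 0.0085 m and x of fish3_mid in the frame of peg2 below -0.025 m and angle between the z axis of fish3_mid and the z axis of peg2, either way round below 0.15 rad) or (distance between fish3_eye and peg3 below 0.0085 m and x of fish3_mid in the frame of peg3 below -0.025 m and angle between the z axis of fish3_mid and the z axis of peg3, either way round below 0.15 rad) or (distance between fish3_eye and peg4 below 0.0085 m and x of fish3_mid in the frame of peg4 below -0.025 m and angle between the z axis of fish3_mid and the z axis of peg4, either way round below 0.15 rad)) and ((distance between fish4_eye and peg1 below 0.0085 m and x of fish4_mid in the frame of peg1 below -0.025 m and angle between the z axis of fish4_mid and the z axis of peg1, either way round below 0.15 rad) or (distance between fish4_eye and peg2 below 0.0085 m and x of fish4_mid in the frame of peg2 below -0.025 m and angle between the z axis of fish4_mid and the z axis of peg2, either way round below 0.15 rad) or (distance between fish4_eye and peg3 below 0.0085 m and x of fish4_mid in the frame of peg3 below -0.025 m and angle between the z axis of fish4_mid and the z axis of peg3, either way round below 0.15 rad) or (distance between fish4_eye and peg4 below 0.0085 m and x of fish4_mid in the frame of peg4 below -0.025 m and angle between the z axis of fish4_mid and the z axis of peg4, either way round below 0.15 rad))), for 0.2 s.
At the end, for the whole second after the job is handed in: Both pots stand upright (0.15 rad) on the mat, axes within 50 mm (short side) and 85 mm (long side) of its centre; each fish present has its eye within 8.5 mm of a peg's point (one fish per peg), lies flat on the slope (0.15 rad), its centre at least 25 mm down the slope from the peg (all of step 2 and x of pot1_mid in the frame of mat_top between -0.05 and 0.05 m and y of pot1_mid in the frame of mat_top between -0.085 and 0.085 m and z of pot1_mid in the frame of mat_top between 0.031 and 0.043 m and angle between each of pot1_mid, pot2_mid's own z axis and vertical below 0.15 rad and x of pot2_mid in the frame of mat_top between -0.05 and 0.05 m and y of pot2_mid in the frame of mat_top between -0.085 and 0.085 m and z of pot2_mid in the frame of mat_top between 0.031 and 0.043 m); the robot touches nothing.
It fails at once if the tape is pushed more than 50 mm from its place (distance of tape from where it was at the start of the episode above 0.05 m).
It fails at once if the block is pushed more than 50 mm from its place (distance of block from where it was at the start of the episode above 0.05 m).
Of fish1, fish2, fish3, fish4 only 3 to 4 are there at a start; the rules pass over those that are not, and their reading is None.
At some moment in a run one of fish1, fish2, fish3, fish4 may be knocked a few centimetres aside while the robot is not near it.
Once in a run the grip may slacken for a moment while it holds something.
It also fails if it takes over 210 s, if anything falls off the work surface, if the arm or the gripper's body presses on something with over 40 N, if the wrist force passes 120 N, or if a joint passes its speed limit or range.

## Working session

There is one attempt and no reset: what is moved stays moved. The work goes in short steps, Python scripts to look and compute and a tool call to move; the robot and the scene stay as the last step left them, time stands still between calls to the robot, and variables do not carry over. Pictures are saved under pics/ and viewed, about 12 in all and at most 16, crops included, and the job is handed in when it is done.

Besides the shell and the picture viewer there is one more tool, called after "Call:" by a JSON object that holds its "api" and its "payload". arm_command: Moves the arm, as the interface text tells. Its arguments: {"type":"object","properties":{"series":{"type":"array","items":{"type":"array","items":{"type":"number"}}},"newtons":{"type":"number"}},"required":["series"]}

```bash
ls; mkdir -p pics; cat > h.py <<'E'
import numpy as np, cv2
from bench import sensors, viewer, arm
def K(m):
    f=240/np.tan(np.radians(m['fovy'])/2); return np.array([[f,0,m['cx']],[0,f,m['cy']],[0,0,1.]])
def cam(n):
    m=viewer.camera_model(n); E=np.array(m['extrinsics']); return K(m),np.array(m['dist_coeffs'],float),E
def pix2w(c,uv,depth=None,z=None):
    k,d,E=c; u=cv2.undistortPoints(np.array(uv,float).reshape(-1,1,2),k,d).reshape(-1,2)
    r=np.c_[u[:,0],-u[:,1],-np.ones(len(u))]
    if depth is not None: return (r*np.array(depth).reshape(-1,1))@E[:3,:3].T+E[:3,3]
    rw=r@E[:3,:3].T; return E[:3,3]+rw*((z-E[2,3])/rw[:,2])[:,None]
def w2pix(c,P):
    k,d,E=c; p=(np.array(P,float).reshape(-1,3)-E[:3,3])@E[:3,:3]; p=p*[1,-1,-1]
    return cv2.projectPoints(p,np.zeros(3),np.zeros(3),k,d)[0].reshape(-1,2)
def cloud(c,dep):
    v,u=np.mgrid[0:480,0:640]; return pix2w(c,np.c_[u.ravel(),v.ravel()],dep.ravel()).reshape(480,640,3)
def snap(n,save=None):
    c=cam(n); im,d=viewer.snapshot(n)
    if save: cv2.imwrite('pics/'+save+'.png',im); np.save('pics/'+save+'.npy',d)
    return c,im,d
def st():
    s=sensors.read_state(); print({k:np.round(s[k],3).tolist() for k in('clock','tcp_pos','tcp_rot','joint_positions','ft_force','opening')}); return s
E
python3 - <<'E'
from h import *
s=st()
for n in('top','scene'):
    c,im,d=snap(n,n+'0'); print(n,c[0].round(1).tolist(),c[1],c[2].round(3).tolist())
E
```

```text
pics
{'clock': 0.0, 'tcp_pos': [0.187, -0.517, 0.176], 'tcp_rot': [-0.001, 0.985, 0.173, -0.0], 'joint_positions': [-1.29, 0.301, 1.522, 0.0, 1.321, -0.067], 'ft_force': [0.547, 0.15, -0.304], 'opening': 1.003}
top [[553.3, 0.0, 324.5], [0.0, 553.3, 242.8], [0.0, 0.0, 1.0]] [0.00814884 0.         0.         0.         0.        ] [[-0.025, 0.994, -0.11, 0.376], [-1.0, -0.024, 0.011, 0.055], [0.008, 0.11, 0.994, 1.258], [0.0, 0.0, 0.0, 1.0]]
scene [[443.4, 0.0, 326.1], [0.0, 443.4, 245.2], [0.0, 0.0, 1.0]] [-0.07397103  0.          0.          0.          0.        ] [[0.74, -0.565, 0.365, 0.825], [0.673, 0.627, -0.394, -0.316], [-0.006, 0.537, 0.844, 0.85], [0.0, 0.0, 0.0, 1.0]]
```

View pics/top0.png

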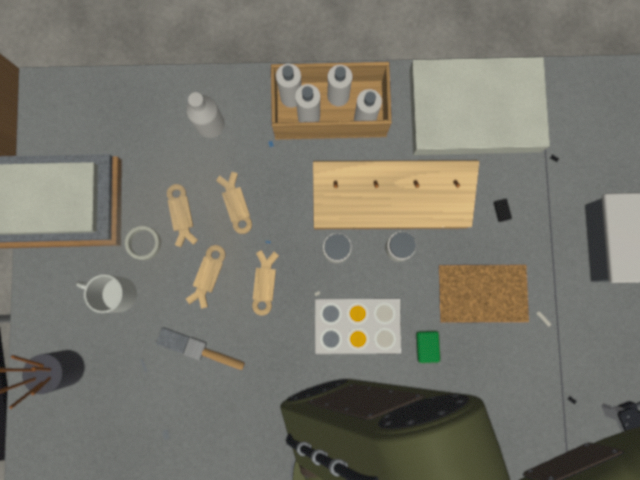

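View pics/scene0.png

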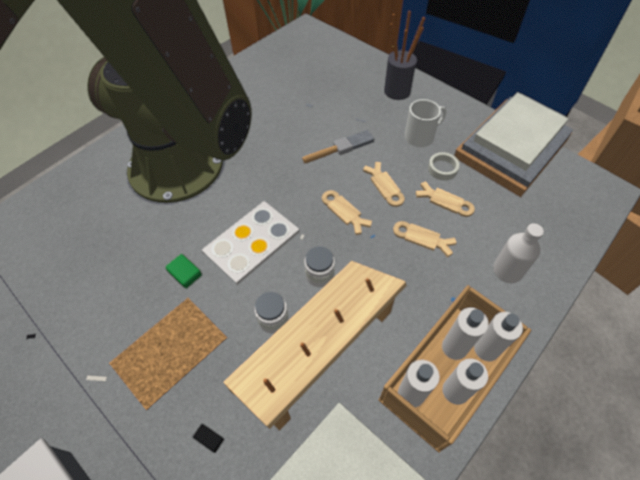

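```bash
cat > meas.py <<'E'
from h import *
def fish(c,im,box=None,zt=0.010):
    hsv=cv2.cvtColor(im,cv2.COLOR_BGR2HSV)
    m=cv2.inRange(hsv,(8,60,90),(28,255,255))
    if box: mm=np.zeros_like(m); mm[box[1]:box[3],box[0]:box[2]]=255; m&=mm
    cs,h=cv2.findContours(m,cv2.RETR_CCOMP,cv2.CHAIN_APPROX_NONE); out=[]
    for i,q in enumerate(cs):
        if h[0][i][3]>=0 or cv2.contourArea(q)<400: continue
        ch=[cs[j] for j in range(len(cs)) if h[0][j][3]==i and cv2.contourArea(cs[j])>8]
        if not ch: continue
        e=max(ch,key=cv2.contourArea); M=cv2.moments(e); eye=pix2w(c,[[M['m10']/M['m00'],M['m01']/M['m00']]],z=zt)[0]
        P=pix2w(c,q.reshape(-1,2),z=zt); r=cv2.minAreaRect((P[:,:2]*1000).astype(np.float32))
        M=cv2.moments(q); cen=pix2w(c,[[M['m10']/M['m00'],M['m01']/M['m00']]],z=zt)[0]
        d=P[:,:2]-eye[:2]; a=np.arctan2(*(eye-cen)[[1,0]])
        print('fish eye',eye[:2].round(4),'cen',cen[:2].round(4),'yaw',round(a,3),'rect',np.round(r[1],0),'mid',(eye[:2]-.048*np.array([np.cos(a),np.sin(a)])).round(4)); out.append((eye[:2],a))
    return out
E
python3 - <<'E'
from meas import *
for n,b in(('top',(150,150,300,330)),('scene',(310,150,490,265))):
    im=cv2.imread(f'pics/{n}0.png'); d=np.load(f'pics/{n}0.npy'); c=cam(n); W=cloud(c,d)
    print(n); fish(c,im,b)
    def reg(name,bx,lo,hi):
        P=W[bx[1]:bx[3],bx[0]:bx[2]].reshape(-1,3); P=P[(P[:,2]>lo)&(P[:,2]<hi)]
        if len(P): print(name,len(P),'mean',P.mean(0).round(4),'min',np.percentile(P,1,axis=0).round(3),'max',np.percentile(P,99,axis=0).round(3))
    if n=='top':
        reg('table',(250,200,300,240),-.1,.1)
        for nm,bx in(('potL',(320,230,355,265)),('potR',(385,230,420,262))): reg(nm,bx,.067,.09)
        reg('mat',(445,270,525,318),-.05,.05); reg('stand',(310,160,480,230),.04,.2)
        for p in((335,183),(376,183),(416,183),(456,183)): reg('peg',(p[0]-6,p[1]-7,p[0]+6,p[1]+7),.115,.2)
        hsv=cv2.cvtColor(im,cv2.COLOR_BGR2HSV)
        cv2.imwrite('pics/crop1.png',cv2.resize(im[145:335,300:535],None,fx=3.3,fy=3.1,interpolation=cv2.INTER_CUBIC))
    else:
        for nm,bx in(('potL',(300,244,340,290)),('potR',(250,288,292,330))): reg(nm,bx,.067,.09)
        reg('stand',(225,260,405,420),.04,.2)
        for p in((369,285),(339,316),(306,349),(269,385)): reg('peg',(p[0]-9,p[1]-9,p[0]+9,p[1]+9),.115,.2)
        reg('mat',(130,320,210,390),-.05,.05)
E
```

```text
top
fish eye [0.3772 0.1854] cen [0.4237 0.1797] yaw 3.019 rect [ 50. 143.] mid [0.4248 0.1795]
fish eye [0.4939 0.2885] cen [0.4496 0.3066] yaw -0.388 rect [ 50. 144.] mid [0.4494 0.3066]
fish eye [0.6363 0.3779] cen [0.5895 0.3683] yaw 0.203 rect [143.  49.] mid [0.5893 0.3682]
fish eye [0.5621 0.2281] cen [0.6064 0.2416] yaw -2.847 rect [144.  48.] mid [0.608  0.2421]
table 1991 mean [ 5.720e-01  1.544e-01 -2.000e-04] min [ 0.527  0.098 -0.006] max [0.618 0.21  0.007]
potL 540 mean [0.4997 0.015  0.0735] min [ 0.474 -0.011  0.068] max [0.526 0.041 0.079]
potR 542 mean [ 0.4999 -0.1259  0.0734] min [ 0.474 -0.153  0.068] max [ 0.527 -0.1    0.079]
mat 3825 mean [ 0.391  -0.318   0.0034] min [ 0.338 -0.407 -0.002] max [ 0.444 -0.23   0.009]
stand 10861 mean [ 0.6095 -0.1098  0.0892] min [ 0.543 -0.281  0.05 ] max [0.674 0.061 0.126]
peg 25 mean [0.6235 0.0171 0.1244] min [0.618 0.013 0.116] max [0.63  0.021 0.131]
peg 27 mean [ 0.6216 -0.0679  0.1252] min [ 0.616 -0.072  0.116] max [ 0.63  -0.064  0.132]
peg 25 mean [ 0.6204 -0.1526  0.1247] min [ 0.614 -0.158  0.117] max [ 0.629 -0
[... 509 characters left out ...]
 0.0731] min [ 0.474 -0.013  0.068] max [0.528 0.04  0.076]
potR 634 mean [ 0.5008 -0.1276  0.0735] min [ 0.473 -0.154  0.068] max [ 0.526 -0.101  0.077]
stand 13845 mean [ 0.6132 -0.1207  0.0883] min [ 0.486 -0.282  0.045] max [0.792 0.057 0.125]
peg 47 mean [0.6245 0.0147 0.1232] min [0.617 0.011 0.115] max [0.632 0.02  0.13 ]
peg 47 mean [ 0.623  -0.0701  0.1236] min [ 0.615 -0.074  0.115] max [ 0.629 -0.066  0.131]
peg 57 mean [ 0.6211 -0.1541  0.1236] min [ 0.613 -0.158  0.115] max [ 0.629 -0.149  0.131]
peg 54 mean [ 0.6192 -0.2392  0.1237] min [ 0.611 -0.243  0.115] max [ 0.626 -0.234  0.131]
mat 5585 mean [ 0.4002 -0.3193  0.003 ] min [ 0.294 -0.403 -0.003] max [ 0.496 -0.232  0.007]
```

View pics/crop1.png

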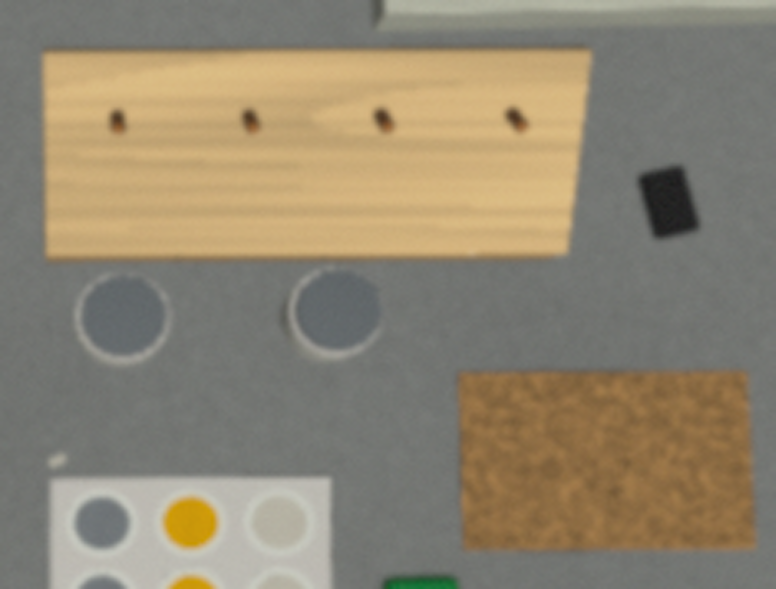

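Call:
{"api": "arm_command", "payload": {"series": [[94,0,0,0,0.116],[94,0,0,0,0.116],[94,0,0,0,0.116],[94,35,-43,0,0],[94,35,-43,0,0],[94,35,-43,0,0],[94,35,-43,0,0],[94,35,-43,0,0],[94,35,-43,0,0],[94,35,-43,0,0],[94,35,-43,0,0],[94,34,-46,0,0],[94,0,0,0,0]], "newtons": 25}}

```text
clock: 1.4
tcp_pos: [0.477, -0.1638, 0.1733]
tcp_rot: [-0.003, 1.0, -0.01, -0.002]
ft_force: [-0.8, -0.5, 0.5]
opening: 1.001
```

```bash
python3 - <<'E'
from h import *
s=st()
c=cam('top'); print(pix2w(c,[[439,264.7],[527.6,322],[439,322],[527.6,264.7],[483.5,293.4]],z=.004).round(4))
c,im,d=snap('wrist','w1'); W=cloud(c,d); print(c[2].round(3).tolist())
ok=(W[...,2]>.067)&(W[...,2]<.08)
n,l,stt,cc=cv2.connectedComponentsWithStats(ok.astype(np.uint8))
for i in range(1,n):
    if stt[i,4]>500: P=W[l==i]; print(stt[i],P.mean(0).round(4),P.min(0).round(3),P.max(0).round(3))
E
```

```text
{'clock': 1.4, 'tcp_pos': [0.477, -0.164, 0.173], 'tcp_rot': [-0.003, 1.0, -0.01, -0.002], 'joint_positions': [-0.406, 0.205, 1.648, 0.005, 1.295, 1.183], 'ft_force': [-0.791, -0.479, 0.488], 'opening': 1.001}
[[ 0.4586 -0.2181  0.004 ]
 [ 0.3249 -0.4112  0.004 ]
 [ 0.3297 -0.2119  0.004 ]
 [ 0.4538 -0.4197  0.004 ]
 [ 0.3912 -0.3157  0.004 ]]
[[-0.019, 0.967, 0.252, 0.549], [-1.0, -0.017, -0.011, -0.167], [-0.007, -0.252, 0.968, 0.381], [0.0, 0.0, 0.0, 1.0]]
[    0    74   482    44 15611] [ 0.581  -0.1105  0.0737] [ 0.564 -0.286  0.067] [0.597 0.064 0.08 ]
[ 237  169   69   70 3781] [ 0.499  -0.1274  0.0735] [ 0.471 -0.155  0.067] [ 0.527 -0.1    0.076]
[  61  173   74   70 4051] [0.4987 0.0123 0.0732] [ 0.47  -0.015  0.067] [0.526 0.042 0.076]
```

View pics/w1.png

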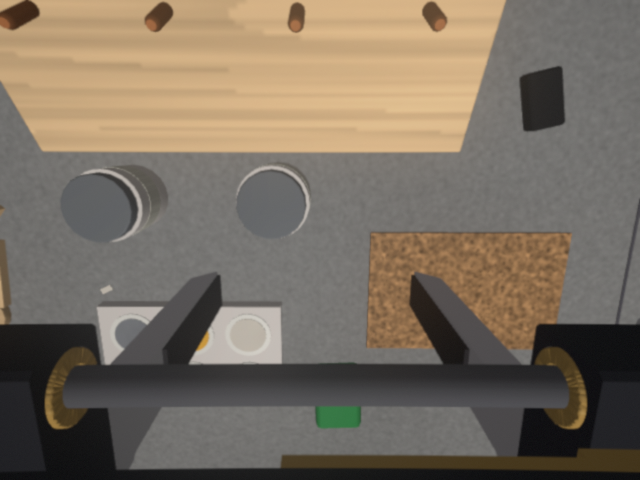

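Call:
{"api": "arm_command", "payload": {"series": [[94,22,-36,0,0],[94,0,0,0,0],[94,0,0,45,0],[94,0,0,40,0],[94,0,0,0,0]]}}

```text
clock: 1.95
tcp_pos: [0.497, -0.1326, 0.0865]
tcp_rot: [-0.003, 1.0, -0.012, -0.002]
ft_force: [-0.5, -0.4, 0.6]
opening: 0.999
```

Call:
{"api": "arm_command", "payload": {"series": [[94,2,-6,0,0],[94,0,0,40,0],[94,0,0,12,0],[94,0,0,0,0],[60,0,0,0,0],[55,0,0,0,0],[50,0,0,0,0],[50,0,0,0,0],[50,0,0,0,0],[50,0,0,0,0],[50,0,0,0,0],[50,0,0,0,0]], "newtons": 25}}

```text
clock: 3.15
tcp_pos: [0.5045, -0.1304, 0.0467]
tcp_rot: [-0.0, 1.0, -0.014, 0.005]
ft_force: [0.1, -0.1, -0.4]
opening: 0.53
```

```bash
python3 - <<'E'
from h import *
s=st()
c,im,d=snap('wrist','w2'); c2,im2,d2=snap('scene','s2')
cv2.imwrite('pics/v.png',np.hstack([cv2.resize(im,(400,300)),cv2.resize(im2[150:400,150:483],(400,300))]))
E
```

```text
{'clock': 3.15, 'tcp_pos': [0.504, -0.13, 0.047], 'tcp_rot': [-0.0, 1.0, -0.014, 0.005], 'joint_positions': [-0.325, 0.378, 1.743, 0.004, 1.01, 1.27], 'ft_force': [0.131, -0.091, -0.353], 'opening': 0.53}
```

View pics/v.png

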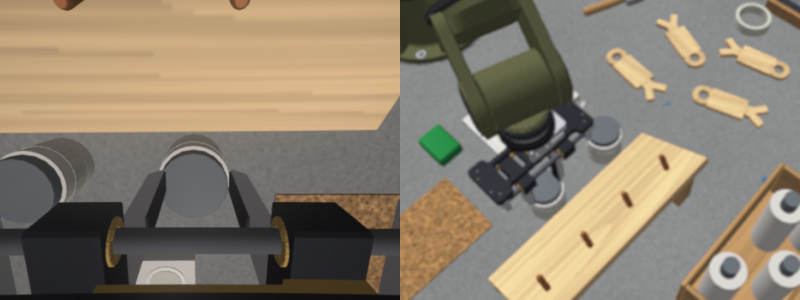

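```bash
cat >> h.py <<'E'
def pots(n='wrist',xmax=.56):
    c,im,d=snap(n); W=cloud(c,d)
    ok=(W[...,2]>.067)&(W[...,2]<.087)&(W[...,0]<xmax)
    N,l,s,_=cv2.connectedComponentsWithStats(cv2.erode(ok.astype(np.uint8),np.ones((3,3))))
    for i in range(1,N):
        if s[i,4]>150:
            P=W[l==i]; print(n,s[i],P.mean(0).round(4),P.min(0).round(3),P.max(0).round(3))
    return c,im,d
E
python3 - <<'E'
from h import *
pots(); pots('scene')
E
```

```text
wrist [ 239  243  125  105 8334] [ 0.5003 -0.1277  0.0736] [ 0.471 -0.154  0.068] [ 0.527 -0.095  0.087]
wrist [   0  251   93  106 7632] [0.4993 0.0079 0.0732] [ 0.47  -0.015  0.067] [0.526 0.032 0.076]
scene [311 248  22  23 364] [0.5036 0.0141 0.0735] [ 0.477 -0.013  0.07 ] [0.526 0.039 0.077]
scene [262 294  22  24 364] [ 0.5067 -0.1253  0.0738] [ 0.485 -0.15   0.069] [ 0.526 -0.104  0.081]
```

Call:
{"api": "arm_command", "payload": {"series": [[40,0,0,0,0],[40,0,0,0,0],[40,0,0,0,0],[40,0,0,0,0],[40,0,0,0,0]]}}

```text
clock: 3.85
tcp_pos: [0.5044, -0.1303, 0.0466]
tcp_rot: [-0.0, 1.0, -0.014, 0.005]
ft_force: [-0.4, 0.1, -0.0]
opening: 0.424
```

```bash
python3 - <<'E'
from h import *
c,im,d=pots(); st()
cv2.imwrite('pics/w3.png',im)
E
```

```text
wrist [ 250  244  132  104 7666] [ 0.5004 -0.1289  0.0737] [ 0.471 -0.161  0.068] [ 0.527 -0.1    0.087]
wrist [   0  251   93  106 7732] [0.4991 0.0077 0.0732] [ 0.471 -0.015  0.067] [0.526 0.032 0.076]
{'clock': 3.9, 'tcp_pos': [0.504, -0.13, 0.047], 'tcp_rot': [-0.0, 1.0, -0.014, 0.005], 'joint_positions': [-0.325, 0.379, 1.743, 0.004, 1.01, 1.27], 'ft_force': [-0.055, -0.795, -0.132], 'opening': 0.427}
```

View pics/w3.png

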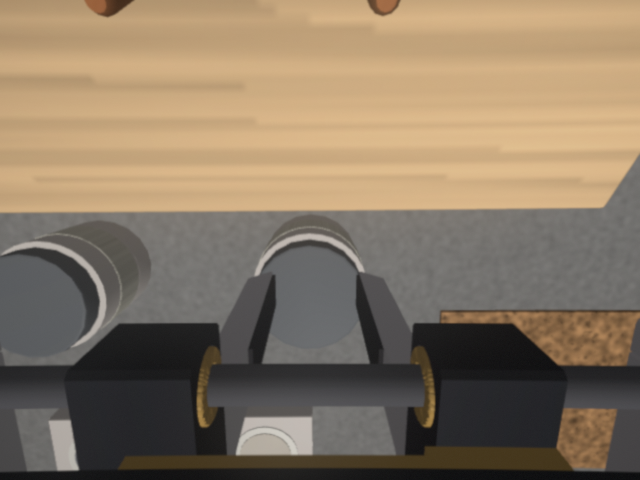

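```bash
python3 - <<'E'
from h import *
c,im,d=snap('wrist','w4'); W=cloud(c,d)
for p in((262,281),(260,300),(250,320),(370,282),(375,300),(310,300)): print(p,d[p[1],p[0]].round(3),W[p[1],p[0]].round(4))
print(c[2][:3,3].round(3)); print('tcp px',w2pix(c,[[.504,-.13,.047],[.504,-.13,.039]]))
ok=(W[...,2]>.09)&(W[...,2]<.13)&(W[...,0]<.56)
P=W[ok]; print(len(P), P.min(0),P.max(0), W[...,2][270:300,245:275].min())
E
```

```text
(262, 281) 0.177 [ 0.5137 -0.106   0.0879]
(260, 300) 0.156 [ 0.5135 -0.1081  0.1097]
(250, 320) 0.138 [ 0.5134 -0.107   0.1277]
(370, 282) 0.176 [ 0.5123 -0.1555  0.0889]
(375, 300) 0.155 [ 0.5125 -0.1546  0.1104]
(310, 300) 0.194 [ 0.4977 -0.1274  0.0735]
[ 0.574 -0.132  0.255]
tcp px [[314.91013612 271.33000366]
 [314.93194057 266.99044008]]
3502 [ 0.49431103 -0.16268993  0.09000302] [ 0.5145224  -0.09827706  0.12999517] -0.0026019772601036384
```

```bash
python3 - <<'E'
from h import *
k,D,E=cam('wrist'); E=E.copy()
# w1 extrinsics
E[:3,3]=[.549,-.167,.381]; E[:3,:3]=np.array([[-0.019,0.967,0.252],[-1,-0.017,-0.011],[-0.007,-0.252,0.968]])
c=(k,D,E); d=np.load('pics/w1.npy'); W=cloud(c,d)-[.477,-.1638,.1733]
for col in (208,425):
    for r in range(268,330,6): print(col,r,W[r,col].round(3).tolist())
print(w2pix(c,[[.477+.008,-.1638+.047+.006,.165],[.477+.008,-.1638-.053,.165]]))
E
```

```text
208 268 [-0.057, 0.114, -0.174]
208 274 [0.01, 0.051, 0.032]
208 280 [0.009, 0.049, 0.04]
208 286 [0.009, 0.047, 0.045]
208 292 [0.008, 0.046, 0.051]
208 298 [0.006, 0.046, 0.052]
208 304 [0.003, 0.046, 0.053]
208 310 [0.001, 0.046, 0.054]
208 316 [-0.001, 0.046, 0.055]
208 322 [-0.004, 0.046, 0.055]
208 328 [-0.007, 0.046, 0.055]
425 268 [-0.059, -0.111, -0.17]
425 274 [-0.065, -0.112, -0.17]
425 280 [0.008, -0.052, 0.039]
425 286 [0.008, -0.049, 0.049]
425 292 [0.007, -0.049, 0.051]
425 298 [0.005, -0.048, 0.054]
425 304 [0.003, -0.048, 0.055]
425 310 [0.0, -0.048, 0.056]
425 316 [-0.002, -0.048, 0.056]
425 322 [-0.004, -0.048, 0.057]
425 328 [-0.007, -0.048, 0.058]
[[224.3634391  253.40903104]
 [405.26471254 250.39931115]]
```

```bash
python3 - <<'E'
from h import *
c,im,d=snap('scene','s4'); W=cloud(c,d)
print(w2pix(c,[[.504,-.13,.047],[.513,-.106,.039],[.513,-.106,.078],[.513,-.155,.039],[.513,-.155,.078]]))
cv2.imwrite('pics/v4.png',cv2.resize(im[230:360,210:370],None,fx=5,fy=4.6,interpolation=cv2.INTER_CUBIC))
t,imt,dt=snap('top')
E
```

```text
[[271.38486124 312.80225041]
 [283.63336497 309.01066613]
 [281.84796013 300.57907899]
 [265.85198095 326.07892789]
 [263.3117823  318.15418454]]
```

View pics/v4.png

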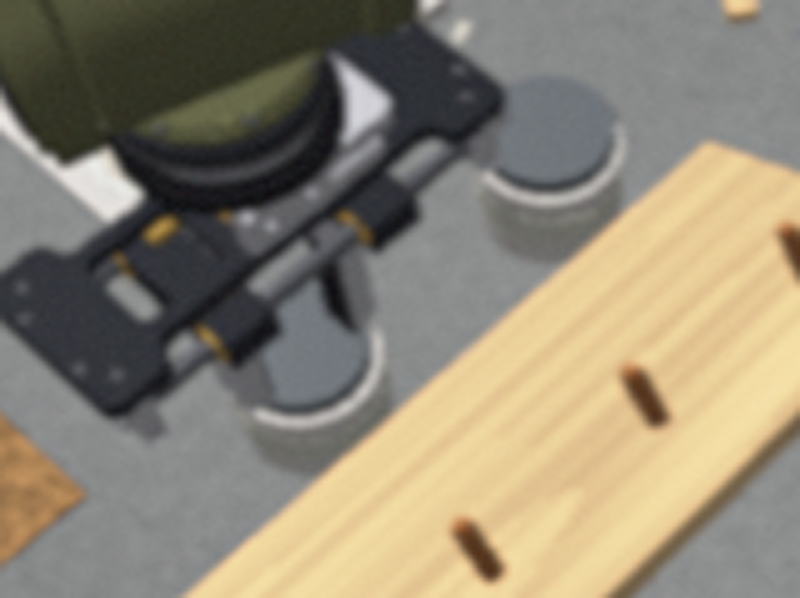

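Call:
{"api": "arm_command", "payload": {"series": [[94,-5,-3,0,0],[94,0,0,0,0],[94,0,0,0,0],[94,0,0,0,0],[94,0,0,0,0],[94,0,0,15,0],[94,0,0,15,0],[94,0,0,10,0]]}}

```text
clock: 4.85
tcp_pos: [0.5007, -0.1273, 0.0069]
tcp_rot: [0.0, 1.0, -0.014, 0.007]
ft_force: [0.8, 0.3, 0.3]
opening: 0.997
```

Call:
{"api": "arm_command", "payload": {"series": [[94,-1,0,10,0],[94,0,0,0,0],[50,0,0,0,0],[50,0,0,0,0],[50,0,0,0,0],[50,0,0,0,0],[50,0,0,0,0],[50,0,0,0,0],[50,0,0,0,0]], "newtons": 30}}

```text
clock: 5.75
tcp_pos: [0.4999, -0.1274, -0.0034]
tcp_rot: [0.0, 1.0, -0.014, 0.007]
ft_force: [0.8, -0.4, -1.9]
opening: 0.657
```

Call:
{"api": "arm_command", "payload": {"series": [[50,0,0,-20,0],[50,0,0,-20,0],[50,-22,45,0,0],[50,-22,45,0,0],[50,-22,45,0,0],[50,-22,45,0,0],[50,-20,45,0,0],[50,0,5,0,0],[50,0,0,0,0]]}}

```text
clock: 6.65
tcp_pos: [0.3819, -0.3584, 0.0359]
tcp_rot: [0.0, 1.0, -0.012, 0.006]
ft_force: [-0.4, -0.0, -3.3]
opening: 0.661
```

Call:
{"api": "arm_command", "payload": {"series": [[50,8,4,0,0],[50,0,0,20,0],[50,0,0,10,0],[50,0,0,0,0]]}}

```text
clock: 7.05
tcp_pos: [0.3938, -0.3599, 0.0052]
tcp_rot: [0.0, 1.0, -0.01, 0.006]
ft_force: [0.1, 0.7, -2.4]
opening: 0.656
```

Call:
{"api": "arm_command", "payload": {"series": [[50,0,0,3,0],[50,0,0,2,0],[50,0,0,0,0]]}}

```text
clock: 7.35
tcp_pos: [0.3953, -0.3592, 0.0012]
tcp_rot: [0.0, 1.0, -0.009, 0.007]
ft_force: [-0.4, 0.4, -3.6]
opening: 0.656
```

Call:
{"api": "arm_command", "payload": {"series": [[50,0,0,1.5,0],[74,0,0,0,0],[74,0,0,0,0],[74,0,0,0,0],[74,0,0,0,0],[74,0,0,-45,0],[74,0,0,-45,0],[94,20,-50,0,0],[94,20,-50,0,0],[94,20,-50,0,0],[94,20,-50,0,0],[94,20,-50,0,0],[94,0,-50,0,0],[94,0,-50,0,0],[94,0,-20,0,0],[94,0,0,0,0]]}}

```text
clock: 8.95
tcp_pos: [0.4977, -0.0017, 0.0969]
tcp_rot: [0.002, 1.0, -0.011, 0.011]
ft_force: [-0.4, -0.3, 0.1]
opening: 1.001
```

```bash
python3 - <<'E'
from h import *
pots();pots('scene',.52);st()
E
```

```text
wrist [ 247  215   87   85 5519] [0.4989 0.0138 0.0735] [ 0.471 -0.013  0.071] [0.526 0.041 0.076]
scene [147 151  51  21 196] [ 0.0644 -0.028   0.0773] [ 0.029 -0.083  0.068] [0.086 0.032 0.085]
scene [307 248  25  23 370] [0.498  0.0126 0.0735] [ 0.474 -0.013  0.07 ] [0.518 0.039 0.078]
scene [124 341  30  29 638] [ 0.3977 -0.3589  0.0777] [ 0.369 -0.384  0.072] [ 0.424 -0.334  0.082]
{'clock': 9.05, 'tcp_pos': [0.498, -0.004, 0.097], 'tcp_rot': [0.002, 1.0, -0.012, 0.011], 'joint_positions': [-0.08, 0.255, 1.775, -0.003, 1.09, 1.516], 'ft_force': [-0.127, 0.088, 0.134], 'opening': 1.0}
```

Call:
{"api": "arm_command", "payload": {"series": [[94,1,-17,0,0],[94,0,0,0,0],[94,0,0,40,0],[94,0,0,30,0],[94,0,0,20,0],[94,0,0,0,0]]}}

```text
clock: 9.65
tcp_pos: [0.5026, 0.0039, 0.005]
tcp_rot: [0.003, 1.0, -0.016, 0.012]
ft_force: [0.2, 0.1, 0.5]
opening: 1.001
```

Call:
{"api": "arm_command", "payload": {"series": [[94,-3,-10,8,0],[94,0,0,0,0],[50,0,0,0,0],[50,0,0,0,0],[50,0,0,0,0],[50,0,0,0,0],[50,0,0,0,0],[50,0,0,0,0]]}}

```text
clock: 10.45
tcp_pos: [0.5021, 0.0126, 0.0004]
tcp_rot: [0.003, 1.0, -0.017, 0.015]
ft_force: [-0.4, 0.8, -1.9]
opening: 0.655
```

Call:
{"api": "arm_command", "payload": {"series": [[50,0,0,-25,0],[50,0,0,-25,0],[50,-20,47,0,0],[50,-20,47,0,0],[50,-20,47,0,0],[50,-20,47,0,0],[50,-20,47,0,0],[50,0,30,0,0],[50,0,0,0,0],[50,0,0,0,0]]}}

```text
clock: 11.45
tcp_pos: [0.3903, -0.2494, 0.0502]
tcp_rot: [0.003, 1.0, -0.015, 0.014]
ft_force: [-0.2, 0.6, -2.3]
opening: 0.654
```

Call:
{"api": "arm_command", "payload": {"series": [[50,4,19,0,0],[50,0,0,0,0],[50,0,0,25,0],[50,0,0,15,0],[50,0,0,0,0]]}}

```text
clock: 11.95
tcp_pos: [0.396, -0.2641, 0.0092]
tcp_rot: [0.003, 1.0, -0.013, 0.014]
ft_force: [0.2, 0.5, -1.7]
opening: 0.658
```

Call:
{"api": "arm_command", "payload": {"series": [[50,0,0,4,0],[50,0,0,1.5,0],[50,0,0,0,0],[74,0,0,0,0],[74,0,0,0,0],[74,0,0,0,0],[74,0,0,0,0],[74,0,0,-45,0],[74,0,0,-45,0],[94,0,-50,-20,0],[94,0,-50,0,0],[94,0,-50,0,0],[94,0,-50,0,0],[94,0,-50,0,0],[94,0,-50,0,0],[94,0,-50,0,0],[94,0,-50,0,0],[94,0,0,0,0]]}}

```text
clock: 13.75
tcp_pos: [0.4042, 0.1389, 0.119]
tcp_rot: [0.003, 1.0, -0.014, 0.019]
ft_force: [0.3, 0.2, 0.0]
opening: 1.002
```

```bash
python3 - <<'E'
from meas import *
pots('scene',.48);st(); c,im,d=snap('wrist','w5')
c,im,d=snap('top','top5');fish(c,im,(150,150,300,330)) 
c,im,d=snap('scene');fish(c,im,(310,150,490,265)) 
E
```

```text
scene [147 142  52  31 223] [ 0.0643 -0.0243  0.0769] [ 0.031 -0.084  0.068] [0.087 0.056 0.085]
scene [166 305  29  28 558] [ 0.3968 -0.2629  0.0775] [ 0.368 -0.287  0.069] [ 0.422 -0.237  0.081]
scene [124 341  30  29 623] [ 0.3976 -0.3587  0.0775] [ 0.37  -0.384  0.071] [ 0.423 -0.334  0.083]
{'clock': 13.8, 'tcp_pos': [0.404, 0.137, 0.119], 'tcp_rot': [0.003, 1.0, -0.014, 0.019], 'joint_positions': [0.252, 0.063, 1.944, -0.018, 1.099, 1.86], 'ft_force': [0.044, -0.808, -0.101], 'opening': 1.003}
fish eye [0.4937 0.2884] cen [0.4495 0.3066] yaw -0.39 rect [ 50. 143.] mid [0.4493 0.3067]
fish eye [0.6364 0.3777] cen [0.5894 0.3683] yaw 0.199 rect [144.  48.] mid [0.5893 0.3682]
fish eye [0.5622 0.228 ] cen [0.6063 0.2415] yaw -2.844 rect [145.  48.] mid [0.6081 0.2421]
fish eye [0.5625 0.2252] cen [0.61 0.24] yaw -2.841 rect [143.  53.] mid [0.6083 0.2395]
fish eye [0.3777 0.1828] cen [0.4276 0.1773] yaw 3.033 rect [ 51. 144.] mid [0.4254 0.1776]
fish eye [0.6366 0.3745] cen [0.5906 0.3655] yaw 0.194 rect [144.  52.] mid [0.5895 0.3653]
fish eye [0.4945 0.2863] cen [0.4521 0.3029] yaw -0.372 rect [ 51. 146.] mid [0.4498 0.3038]
```

Call:
{"api": "arm_command", "payload": {"series": [[70,0,0,-40,0],[70,18,30,-10,0],[70,18,30,0,0],[70,18,30,0,0],[70,18,30,0,0],[70,18,30,0,0],[70,18,30,0,0],[70,18,30,0,0],[70,18,30,0,0],[70,0,0,0,0],[70,0,0,0,0]]}}

```text
clock: 15.05
tcp_pos: [0.5362, -0.1423, 0.1788]
tcp_rot: [0.004, 0.999, -0.031, 0.02]
ft_force: [-0.9, -0.0, 0.3]
opening: 0.744
```

```bash
cat > pegs.py <<'E'
from h import *
def run(n):
    c,im,d=snap(n,'pg_'+n); W=cloud(c,d)
    m=(W[...,0]>.545)&(W[...,0]<.685)&(W[...,1]>-.28)&(W[...,1]<.055)&(W[...,2]>.05)&(W[...,2]<.14)&(d>0)
    P=W[m]
    for _ in range(4):
        A=np.c_[P[:,:2],np.ones(len(P))]; k=np.linalg.lstsq(A,P[:,2],rcond=None)[0]; r=P[:,2]-A@k; P=P[abs(r)<.004]
    nn=np.array([-k[0],-k[1],1]); L=np.linalg.norm(nn); nn/=L
    print(n,'plane',k.round(4),'normal',nn.round(4),'tilt',np.degrees(np.arccos(nn[2])).round(2),len(P))
    Q=W[m]; h=(Q[:,2]-np.c_[Q[:,:2],np.ones(len(Q))]@k)/L
    for y in(.016,-.069,-.153,-.238):
        s=(abs(Q[:,1]-y)<.012)
        t=Q[s&(h>.0265)&(h<.034)]; b=Q[s&(h>.006)&(h<.034)]; hb=h[s&(h>.006)&(h<.034)]
        base=b-hb[:,None]*nn
        print(' tip n',len(t),t.mean(0).round(4) if len(t) else None,'h',h[s].max().round(4),'tip->base',(t.mean(0)-.0295*nn).round(4) if len(t) else None,'side base',len(b),base.mean(0).round(4))
E
python3 - <<'E'
from pegs import *
st(); run('wrist'); run('top'); run('scene')
E
```

```text
{'clock': 15.05, 'tcp_pos': [0.536, -0.142, 0.179], 'tcp_rot': [0.004, 0.999, -0.031, 0.02], 'joint_positions': [-0.327, 0.282, 1.539, 0.003, 1.28, 1.306], 'ft_force': [-0.895, -0.021, 0.303], 'opening': 0.744}
wrist plane [ 0.5749 -0.0107 -0.2615] normal [-0.4984  0.0092  0.8669] tilt 29.9 79234
 tip n 163 [0.6191 0.0147 0.1276] h 0.031 tip->base [0.6338 0.0144 0.102 ] side base 499 [0.634  0.0132 0.1029]
 tip n 147 [ 0.6174 -0.0696  0.1277] h 0.0317 tip->base [ 0.6321 -0.0699  0.1021] side base 380 [ 0.6328 -0.0707  0.1031]
 tip n 138 [ 0.616  -0.154   0.1276] h 0.0322 tip->base [ 0.6307 -0.1543  0.1021] side base 341 [ 0.6316 -0.1542  0.1033]
 tip n 142 [ 0.6141 -0.2384  0.1275] h 0.031 tip->base [ 0.6288 -0.2386  0.1019] side base 401 [ 0.6295 -0.2377  0.103 ]
top plane [ 0.5731 -0.0105 -0.2613] normal [-0.4972  0.0091  0.8676] tilt 29.82 4778
 tip n 10 [0.6205 0.0158 0.1287] h 0.0345 tip->base [0.6352 0.0156 0.1031] side base 30 [0.6368 0.0171 0.1035]
 tip n 14 [ 0.619  -0.0678  0.1284] h 0.0341 tip->base [ 0.6337 -0.068   0.1028] side base 34 [ 0.6361 -0.0675  0.104 ]
 tip n 0 
[... 236 characters left out ...]
9] h 0.0313 tip->base [0.6352 0.0148 0.1024] side base 61 [0.636  0.0143 0.1035]
 tip n 15 [ 0.6195 -0.0689  0.1281] h 0.03 tip->base [ 0.6342 -0.0693  0.1025] side base 61 [ 0.6343 -0.0704  0.1037]
 tip n 23 [ 0.617  -0.1537  0.1284] h 0.032 tip->base [ 0.6317 -0.154   0.1028] side base 70 [ 0.6324 -0.1544  0.1038]
 tip n 21 [ 0.615  -0.2396  0.1276] h 0.0296 tip->base [ 0.6298 -0.24    0.102 ] side base 73 [ 0.6306 -0.2396  0.1039]pegs.py:15: RuntimeWarning: Mean of empty slice.
  print(' tip n',len(t),t.mean(0).round(4) if len(t) else None,'h',h[s].max().round(4),'tip->base',(t.mean(0)-.0295*nn).round(4) if len(t) else None,'side base',len(b),base.mean(0).round(4))
  ret = um.true_divide(
```

View pics/pg_wrist.png

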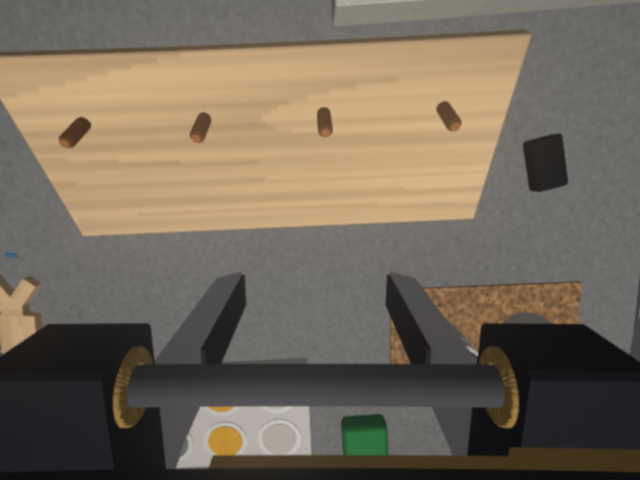

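Call:
{"api": "arm_command", "payload": {"series": [[70,-2,-35,0,0],[70,-2,-35,0,0],[70,-2,-35,0,0],[70,-2,-35,0,0],[70,-2,-35,0,0],[70,-2,-35,0,0],[70,-2,-35,0,0],[70,-2,-35,0,0],[70,-2,-35,0,0],[70,-2,-35,0,0],[70,-2,-35,0,0],[70,-2,-35,0,0],[70,-2,-35,0,0],[70,-2,-35,0,0],[70,0,-20,0,0],[70,0,0,0,-0.13],[70,0,0,0,-0.13],[70,0,0,0,0]]}}

```text
clock: 17.0
tcp_pos: [0.523, 0.4018, 0.1791]
tcp_rot: [0.006, 0.993, 0.112, 0.022]
ft_force: [0.9, -0.8, 0.4]
opening: 0.743
```

```bash
python3 - <<'E'
from meas import *
st(); c,im,d=snap('wrist','w6'); fish(c,im); print(c[2].round(3).tolist())
E
```

```text
{'clock': 17.0, 'tcp_pos': [0.523, 0.402, 0.179], 'tcp_rot': [0.006, 0.993, 0.112, 0.022], 'joint_positions': [0.614, 0.527, 1.199, -0.033, 1.383, 1.966], 'ft_force': [0.912, -0.762, 0.422], 'opening': 0.743}
fish eye [0.5615 0.2301] cen [0.6106 0.2449] yaw -2.848 rect [144.  53.] mid [0.6075 0.2439]
fish eye [0.6353 0.3783] cen [0.5929 0.3695] yaw 0.204 rect [144.  51.] mid [0.5883 0.3685]
[[0.223, 0.954, 0.198, 0.583], [-0.975, 0.215, 0.063, 0.419], [0.017, -0.207, 0.978, 0.39], [0.0, 0.0, 0.0, 1.0]]
```

View pics/w6.png

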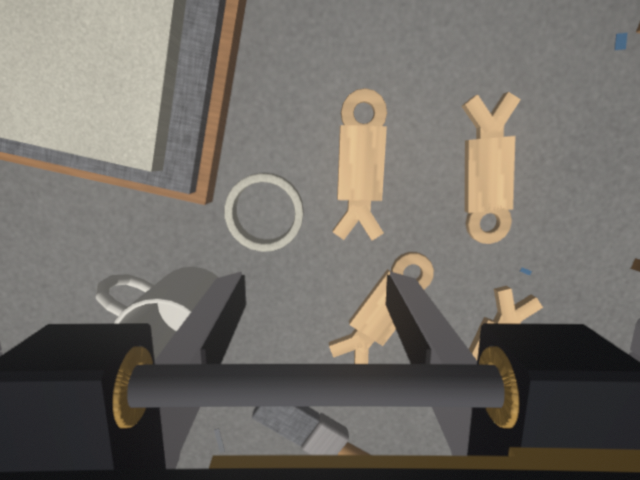

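```bash
cat >> h.py <<'E'
from scipy.spatial.transform import Rotation as R
def go(xyz,psi=None,tipz=True):
    """delta in tool axes (mm) to bring point 'tip' (31mm behind reported TCP along tool z) to xyz"""
    s=sensors.read_state(); q=s['tcp_rot']; r=R.from_quat([q[1],q[2],q[3],q[0]]).as_matrix()
    tip=np.array(s['tcp_pos'])-.031*r[:,2]; p=np.arctan2(r[1,0],r[0,0])
    print('tip',tip.round(4),'psi',p.round(3),'lean',r[:,2].round(3)[:2],'open',round(s['opening']*94,1),'t',round(s['clock'],2),'F',np.round(s['ft_force'],1))
    print('move mm',(r.T@(np.array(xyz)-tip)*1000).round(1),'spin',None if psi is None else round((p-psi+np.pi)%(2*np.pi)-np.pi,3),'q6',round(s['joint_positions'][5],2))
E
python3 - <<'E'
from h import *
go((.5883,.3685,.003),.204)
E
```

```text
tip [0.5216 0.402  0.2101] psi 0.221 lean [ 0.046 -0.007] open 70.5 t 17.05 F [ 0.1  0.6 -0. ]
move mm [ 48.8  43.7 210.2] spin 0.017 q6 1.97
```

Call:
{"api": "arm_command", "payload": {"series": [[70,25,22,0,0.017],[70,24,22,0,0],[70,0,0,0,0],[70,0,0,40,0],[70,0,0,40,0],[70,0,0,40,0],[70,0,0,35,0],[70,0,0,0,0]]}}

```text
clock: 17.85
tcp_pos: [0.5861, 0.3691, 0.0263]
tcp_rot: [0.004, 0.996, 0.088, 0.025]
ft_force: [0.2, -0.3, -0.5]
opening: 0.746
```

```bash
python3 - <<'E'
from h import *
go((.5883,.3685,.003),.204)
E
```

```text
tip [0.5845 0.3692 0.0573] psi 0.176 lean [ 0.05  -0.004] open 70.1 t 17.85 F [ 0.2 -0.3 -0.5]
move mm [ 1.   0.7 54.4] spin -0.028 q6 1.93
```

Call:
{"api": "arm_command", "payload": {"series": [[70,1,0.7,25,-0.028],[70,0,0,18,0],[70,0,0,6,0],[70,0,0,0,0],[70,0,0,3,0],[70,0,0,0,0]]}}

```text
clock: 18.45
tcp_pos: [0.5916, 0.3718, -0.0179]
tcp_rot: [0.002, 0.995, 0.098, 0.029]
ft_force: [-0.6, 0.5, 0.9]
opening: 0.745
```

```bash
python3 - <<'E'
from h import *
go((.5883,.3685,.003),.204)
E
```

```text
tip [0.5898 0.3718 0.013 ] psi 0.197 lean [0.058 0.001] open 70.0 t 18.45 F [-0.6  0.5  0.9]
move mm [-2.7  2.8  9.9] spin -0.007 q6 1.91
```

Call:
{"api": "arm_command", "payload": {"series": [[70,-2.5,3,8,0],[70,0,0,2,0],[35,0,0,0,0],[35,0,0,0,0],[35,0,0,0,0],[35,0,0,0,0],[35,0,0,0,0],[35,0,0,0,0],[35,0,0,0,0]], "newtons": 15}}

```text
clock: 19.35
tcp_pos: [0.591, 0.3685, -0.0269]
tcp_rot: [0.002, 0.995, 0.098, 0.03]
ft_force: [0.1, -0.6, 0.1]
opening: 0.466
```

```bash
python3 - <<'E'
from h import *
go((.5883,.3685,.003),.204)
E
```

```text
tip [0.5891 0.3684 0.0041] psi 0.197 lean [0.06  0.002] open 43.8 t 19.35 F [ 0.1 -0.6  0.1]
move mm [-0.9 -0.3  1. ] spin -0.007 q6 1.91
```

Call:
{"api": "arm_command", "payload": {"series": [[35,0,0,-15,0],[35,0,0,-30,0],[35,0,0,-35,0],[35,0,0,-35,0],[35,0,0,-35,0],[35,0,0,-20,0],[35,0,0,0,0.1],[35,0,0,0,0.12],[35,0,0,0,0]]}}

```text
clock: 20.25
tcp_pos: [0.5799, 0.3683, 0.1607]
tcp_rot: [-0.004, 0.999, -0.015, 0.033]
ft_force: [0.7, 0.0, 0.7]
opening: 0.465
```

```bash
python3 - <<'E'
from h import *
go((.5,0,.17),-.02)
c,im,d=snap('wrist','w7'); W=cloud(c,d)
np.save('pics/w7E.npy',c[2])
cv2.imwrite('pics/w7c.png',im)
E
```

```text
tip [0.5779 0.3681 0.1917] psi -0.03 lean [0.066 0.006] open 43.7 t 20.25 F [0.7 0.  0.7]
move mm [-68.  370.4  14.2] spin -0.01 q6 2.13
```

View pics/w7c.png

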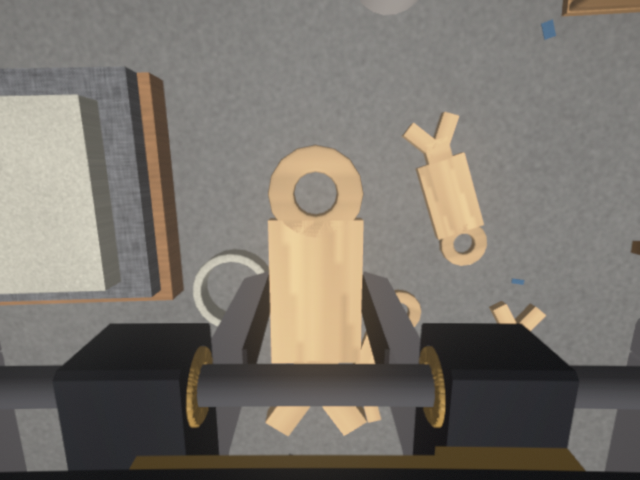

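```bash
cat >> h.py <<'E'
def eye(save='eye'):
    s=sensors.read_state(); c,im,d=snap('wrist',save); W=cloud(c,d); q=s['tcp_rot']; r=R.from_quat([q[1],q[2],q[3],q[0]]).as_matrix()
    hsv=cv2.cvtColor(im,cv2.COLOR_BGR2HSV); m=cv2.inRange(hsv,(8,50,90),(28,255,255))
    near=((d>.14)&(d<.225)).astype(np.uint8)*255; m&=near; m[335:]=0; m[:,:200]=0; m[:,440:]=0
    cs,h=cv2.findContours(m,cv2.RETR_CCOMP,cv2.CHAIN_APPROX_NONE)
    e=max([cs[j] for j in range(len(cs)) if h[0][j][3]>=0],key=cv2.contourArea)
    k=cv2.erode(m,np.ones((7,7)))>0; k[310:]=False; P=W[k]; A=np.c_[P[:,:2],np.ones(len(P))]
    for _ in range(3):
        f=np.linalg.lstsq(A,P[:,2],rcond=None)[0]; rr=P[:,2]-A@f; g=abs(rr)<.003; P=P[g];A=A[g]
    z0=P[:,2].mean()
    (u,v),rad=cv2.minEnclosingCircle(e); E=c[2]
    M=cv2.moments(e); uv=[M['m10']/M['m00'],M['m01']/M['m00']]
    ray=pix2w(c,[uv],[1.])[0]-E[:3,3]; t=(f[0]*E[0,3]+f[1]*E[1,3]+f[2]-E[2,3])/(ray[2]-f[0]*ray[0]-f[1]*ray[1])
    top=E[:3,3]+t*ray; n=np.array([-f[0],-f[1],1]);n/=np.linalg.norm(n); ctr=top-.005*n
    tip=np.array(s['tcp_pos'])-.031*r[:,2]
    print('eye px',np.round(uv,1),'hole r px',round(rad,1),'eye ctr',ctr.round(4),'plane slope xy',f[:2].round(3),'(30deg=.577)','eye-tip in tool',(r.T@(ctr-tip)*1000).round(1),'lean',r[:2,2].round(3),'t',s['clock'])
    return ctr,n,r
E
python3 - <<'E'
from h import *
eye('w8')
E
```

```text
eye px [315.1 192.8] hole r px 21.9 eye ctr [0.6264 0.3671 0.1924] plane slope xy [0.007 0.016] (30deg=.577) eye-tip in tool [48.4 -0.3  2.4] lean [0.066 0.006] t 20.3
```

```bash
python3 - <<'E'
s=open('h.py').read()
s=s.replace("t=(f[0]*E[0,3]+f[1]*E[1,3]+f[2]-E[2,3])","off=.005*np.sqrt(1+f[0]**2+f[1]**2); t=(f[0]*E[0,3]+f[1]*E[1,3]+f[2]-off-E[2,3])").replace("ctr=top-.005*n","ctr=top")
s+='''
PEG={1:(.620,.015,.128),2:(.6185,-.069,.128),3:(.6168,-.1538,.128),4:(.6148,-.239,.128)}
AX=np.array([-.4985,.0095,.8668])
def toeye(k,out,save='eye'):
    """tool-frame move bringing the eye centre to the peg axis, 'out' mm beyond the peg end"""
    ctr,n,r=eye(save); tgt=np.array(PEG[k])+AX*(out/1000); print('err world mm',((tgt-ctr)*1000).round(1),'tool move',(r.T@(tgt-ctr)*1000).round(1),'in-dir tool',(r.T@-AX).round(3),'psi',np.arctan2(r[1,0],r[0,0]).round(3))
'''
open('h.py','w').write(s)
E
```

Call:
{"api": "arm_command", "payload": {"series": [[35,0,35,0,0],[35,0,35,0,0],[35,0,35,0,0],[35,0,35,0,0],[35,0,35,0,0],[35,0,35,0,0],[35,0,35,0,0],[35,0,35,0,0],[35,0,35,0,0],[35,0,35,0,0],[35,0,35,0,0],[35,0,35,0,0],[35,0,35,0,0],[35,0,35,0,0],[35,0,35,0,0],[35,0,35,0,0],[35,0,30,0,0],[35,0,0,0,0],[35,0,0,0,0]]}}

```text
clock: 22.25
tcp_pos: [0.5771, -0.2447, 0.1552]
tcp_rot: [-0.003, 0.999, 0.021, 0.029]
ft_force: [-0.2, 0.6, -1.0]
opening: 0.47
```

```bash
python3 - <<'E'
from h import *
toeye(4,25,'e1'); go((.56,-.239,.19),-.02)
E
```

```text
eye px [315.2 192.9] hole r px 21.8 eye ctr [ 0.6233 -0.2427  0.1867] plane slope xy [-0.001  0.012] (30deg=.577) eye-tip in tool [48.  -0.2  2.3] lean [0.058 0.006] t 22.25
err world mm [-21.    3.9 -37. ] tool move [-22.9  -4.7  35.7] in-dir tool [0.446 0.034 0.894] psi 0.041
tip [ 0.5753 -0.2447  0.1862] psi 0.042 lean [0.059 0.006] open 43.5 t 22.3 F [-0.2 -0.8 -0.3]
move mm [-14.8  -6.3  -4.7] spin 0.062 q6 1.05
```

Call:
{"api": "arm_command", "payload": {"series": [[35,-21,-5,0,0.06],[35,0,0,0,0],[35,0,0,15,0],[35,0,0,10,0],[35,0,0,0,0]]}}

```text
clock: 22.8
tcp_pos: [0.5585, -0.2354, 0.1293]
tcp_rot: [-0.003, 1.0, -0.004, 0.03]
ft_force: [-0.7, 0.0, -0.2]
opening: 0.466
```

```bash
python3 - <<'E'
from h import *
toeye(4,18,'e2')
E
```

```text
eye px [315.  193.6] hole r px 21.8 eye ctr [ 0.6032 -0.2355  0.1444] plane slope xy [-0.548 -0.008] (30deg=.577) eye-tip in tool [45.5 -0.3 18.6] lean [0.06  0.006] t 22.8
err world mm [ 2.7 -3.3 -0.8] tool move [2.6 3.3 0.9] in-dir tool [0.446 0.011 0.895] psi -0.009
```

View pics/e2.png

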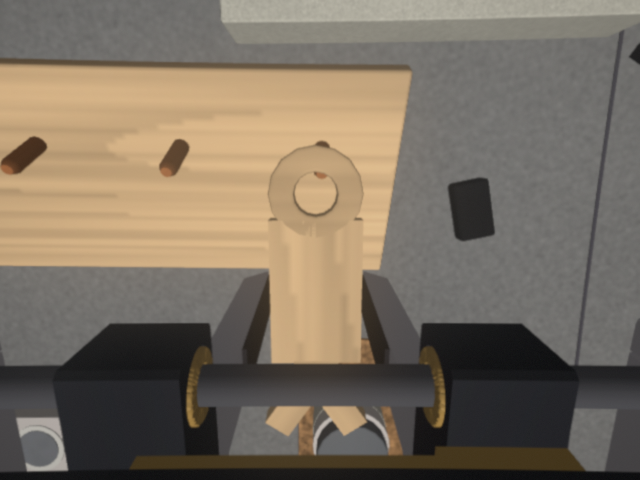

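```bash
cat >> h.py <<'E'
def toeye2(k,out,off):
    s=sensors.read_state(); q=s['tcp_rot']; r=R.from_quat([q[1],q[2],q[3],q[0]]).as_matrix()
    ctr=np.array(s['tcp_pos'])-.031*r[:,2]+r@(np.array(off)/1000); tgt=np.array(PEG[k])+AX*(out/1000)
    dd=ctr-PEG[k]; al=dd@AX; print('eye',ctr.round(4),'out',round(al*1000,1),'off-axis mm',((dd-al*AX)*1000).round(1),'err world',((tgt-ctr)*1000).round(1),'tool move',(r.T@(tgt-ctr)*1000).round(1),'in-dir',(r.T@-AX).round(3),'psi',np.arctan2(r[1,0],r[0,0]).round(3),'F',np.round(s['ft_force'],1))
E
python3 - <<'E'
from h import *
toeye2(4,15,(48,-.2,2.3))
E
```

```text
eye [ 0.6049 -0.2359  0.1615] out 34.0 off-axis mm [7.1 2.8 4. ] err world [  2.4  -3.  -20.5] tool move [ 1.2  3.1 20.6] in-dir [0.445 0.011 0.895] psi -0.009 F [-0.2 -0.1  0.1]
```

Call:
{"api": "arm_command", "payload": {"series": [[35,1,3,10,0],[35,0,0,9,0],[35,0,0,0,0]]}}

```text
clock: 23.15
tcp_pos: [0.5618, -0.2384, 0.1103]
tcp_rot: [-0.003, 1.0, -0.003, 0.031]
ft_force: [-0.2, -0.7, -0.1]
opening: 0.463
```

```bash
python3 - <<'E'
from h import *
toeye2(4,8,(48,-.2,2.3))
c,im,d=snap('wrist','e3'); cv2.imwrite('pics/e3c.png',cv2.resize(im[90:290,190:450],None,fx=3,fy=3,interpolation=cv2.INTER_CUBIC)); print(w2pix(c,PEG[4]))
E
```

```text
eye [ 0.6079 -0.2387  0.1419] out 15.5 off-axis mm [0.9 0.1 0.5] err world [ 2.9 -0.2 -7. ] tool move [2.4 0.2 7.2] in-dir [0.444 0.011 0.896] psi -0.007 F [-0.2 -0.7 -0.1]
[[315.77094897 177.09058258]]
```

View pics/e3c.png

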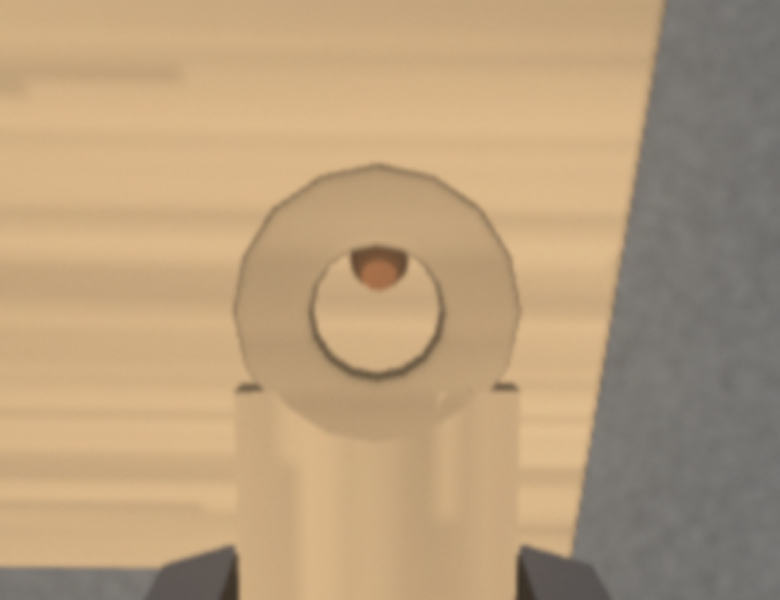

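Call:
{"api": "arm_command", "payload": {"series": [[35,2.2,0,9,0],[35,0,0,0,0]]}}

```text
clock: 23.4
tcp_pos: [0.565, -0.2387, 0.1017]
tcp_rot: [-0.003, 1.0, -0.004, 0.031]
ft_force: [-0.6, 0.2, 0.5]
opening: 0.462
```

```bash
python3 - <<'E'
from h import *
PEG[4]=(.614,-.239,.128)
toeye2(4,0,(48,-.2,2.3))
c,im,d=snap('wrist','e4'); cv2.imwrite('pics/e4c.png',cv2.resize(im[120:260,230:400],None,fx=3,fy=3,interpolation=cv2.INTER_CUBIC)); print(w2pix(c,PEG[4]))
E
```

```text
eye [ 0.6111 -0.2389  0.1333] out 6.0 off-axis mm [ 0.1 -0.   0.1] err world [ 2.9 -0.1 -5.3] tool move [2.6 0.1 5.5] in-dir [0.444 0.011 0.896] psi -0.007 F [-0.6  0.2  0.5]
[[315.24122802 186.12303475]]
```

View pics/e4c.png

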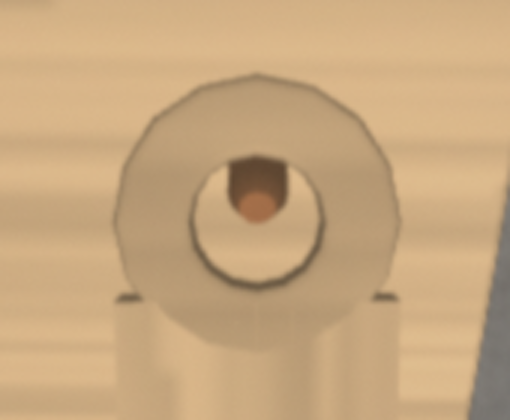

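Call:
{"api": "arm_command", "payload": {"series": [[35,1.2,0,3.6,0],[35,1.4,0,3.6,0],[35,0,0,0,0]]}}

```text
clock: 23.75
tcp_pos: [0.5688, -0.239, 0.0954]
tcp_rot: [-0.002, 0.999, -0.003, 0.032]
ft_force: [0.0, -0.7, -1.1]
opening: 0.462
```

```bash
python3 - <<'E'
from h import *
PEG[4]=(.6135,-.239,.128)
toeye2(4,-14,(48,-.2,2.3))
E
```

```text
eye [ 0.6149 -0.2392  0.1271] out -1.4 off-axis mm [ 0.6 -0.2  0.4] err world [  5.6   0.1 -11.3] tool move [ 4.9 -0.1 11.6] in-dir [0.442 0.01  0.897] psi -0.007 F [ 0.  -0.7 -1.1]
```

Call:
{"api": "arm_command", "payload": {"series": [[35,1.5,0,3.9,0],[35,1.6,0,3.9,0],[35,0,0,0,0]]}}

```text
clock: 24.05
tcp_pos: [0.5727, -0.2389, 0.0872]
tcp_rot: [-0.002, 0.999, -0.003, 0.032]
ft_force: [-0.0, 0.4, 0.1]
opening: 0.467
```

```bash
python3 - <<'E'
from h import *
PEG[4]=(.6135,-.239,.128)
toeye2(4,-14,(48,-.2,2.3))
E
```

```text
eye [ 0.6188 -0.2392  0.119 ] out -10.5 off-axis mm [ 0.1 -0.1  0. ] err world [ 1.7  0.1 -3.1] tool move [ 1.5 -0.1  3.2] in-dir [0.442 0.01  0.897] psi -0.007 F [-0.   0.4  0.1]
```

Call:
{"api": "arm_command", "payload": {"series": [[35,1.5,0,3.2,0],[35,0,0,0,0],[58,0,0,0,0],[58,0,0,0,0],[58,0,0,0,0],[58,0,0,0,0],[58,0,0,-15,0],[58,0,0,-30,0],[58,0,0,-30,0],[58,0,0,0,0]]}}

```text
clock: 25.05
tcp_pos: [0.5695, -0.2394, 0.1647]
tcp_rot: [-0.002, 0.999, -0.004, 0.033]
ft_force: [0.0, 1.3, -0.2]
opening: 0.617
```

```bash
cat >> h.py <<'E'
def hung(k,save='hg'):
    """fit of a fish lying on the face near peg k, heights above the stand plane"""
    c,im,d=snap('wrist',save); W=cloud(c,d); b=np.array(PEG[k])-AX*.030
    up=np.array([.8668,-.016,.4985]); up-=AX*(up@AX); up/=np.linalg.norm(up); lat=np.cross(AX,up)
    D=W-b; u=D@up; v=D@lat; h=D@AX; ok=(d>0)&(abs(v)<.035)&(u>-.13)&(u<.035)&(h<.06)&(h>-.01)
    for a in range(-125,31,15):
        s=ok&(u>a/1e3)&(u<a/1e3+.015); n=s&(abs(v)<.012); 
        if n.sum(): print(a,'n',n.sum(),'h med',np.median(h[n]).round(4),'v-range of h>.006',np.percentile(v[s&(h>.006)&(h<.03)],[2,98]).round(3) if (s&(h>.006)&(h<.03)).sum()>20 else None)
    return c,im
E
python3 - <<'E'
from h import *
PEG[4]=(.6138,-.239,.128)
hung(4,'hg4'); st()
E
```

```text
-125 n 156 h med 0.0106 v-range of h>.006 [-0.026  0.022]
-110 n 351 h med 0.0105 v-range of h>.006 [-0.018  0.014]
-95 n 356 h med 0.0107 v-range of h>.006 [-0.022  0.019]
-80 n 405 h med 0.0107 v-range of h>.006 [-0.022  0.02 ]
-65 n 449 h med 0.0107 v-range of h>.006 [-0.022  0.02 ]
-50 n 499 h med 0.0106 v-range of h>.006 [-0.022  0.02 ]
-35 n 557 h med 0.0107 v-range of h>.006 [-0.022  0.02 ]
-20 n 500 h med 0.01 v-range of h>.006 [-0.021  0.02 ]
-5 n 806 h med 0.0113 v-range of h>.006 [-0.02   0.019]
10 n 1000 h med 0.0013 v-range of h>.006 [-0.014  0.013]
25 n 549 h med 0.0005 v-range of h>.006 None
{'clock': 25.1, 'tcp_pos': [0.569, -0.239, 0.163], 'tcp_rot': [-0.002, 0.999, -0.004, 0.032], 'joint_positions': [-0.473, 0.424, 1.388, 0.034, 1.277, 1.096], 'ft_force': [0.253, 0.079, 0.011], 'opening': 0.62}
```

Call:
{"api": "arm_command", "payload": {"series": [[70,-2,-35,-2,0],[70,-2,-35,0,0],[70,-2,-35,0,0],[70,-2,-35,0,0],[70,-2,-35,0,0],[70,-2,-35,0,0],[70,-2,-35,0,0],[70,-2,-35,0,0],[70,-2,-35,0,0],[70,-2,-35,0,0],[70,-2,-35,0,0],[70,-2,-35,0,0],[70,-2,-35,0,0],[70,0,0,0,-0.12],[70,0,0,0,-0.12],[70,0,0,0,-0.12],[70,0,0,0,0]]}}

```text
clock: 26.8
tcp_pos: [0.5384, 0.2347, 0.1577]
tcp_rot: [0.003, 0.983, 0.181, 0.024]
ft_force: [0.0, 0.2, -0.5]
opening: 0.744
```

```bash
python3 - <<'E'
from meas import *
c,im,d=snap('wrist'); fish(c,im); go((.6078,.243,.003),.295)
E
```

```text
fish eye [ 0.4216 -0.0257] cen [ 0.4366 -0.0208] yaw -2.829 rect [70. 25.] mid [ 0.4673 -0.0109]
fish eye [0.4944 0.2884] cen [0.4618 0.3072] yaw -0.525 rect [ 44. 146.] mid [0.4528 0.3125]
fish eye [0.6413 0.0119] cen [ 0.6012 -0.0163] yaw 0.613 rect [159. 169.] mid [ 0.6021 -0.0157]
fish eye [0.5617 0.228 ] cen [0.6099 0.243 ] yaw -2.841 rect [144.  50.] mid [0.6076 0.2422]
tip [0.5369 0.2345 0.1887] psi 0.36 lean [0.048 0.003] open 69.9 t 26.85 F [ 0.9 -0.2 -0.5]
move mm [ 60.7  14.4 188.9] spin 0.065 q6 1.57
```

Call:
{"api": "arm_command", "payload": {"series": [[70,0,0,0,0.06],[70,0,0,0,0],[70,30,10,0,0],[70,29,8,0,0],[70,0,0,0,0],[70,0,0,40,0],[70,0,0,40,0],[70,0,0,40,0],[70,0,0,20,0],[70,0,0,0,0]]}}

```text
clock: 27.85
tcp_pos: [0.6071, 0.2334, 0.0161]
tcp_rot: [0.002, 0.99, 0.141, 0.024]
ft_force: [-0.2, -0.1, 0.0]
opening: 0.748
```

```bash
python3 - <<'E'
from h import *
go((.6076,.2422,.003),.298)
E
```

```text
tip [0.6056 0.2333 0.0471] psi 0.282 lean [0.048 0.003] open 70.3 t 27.85 F [-0.2 -0.1  0. ]
move mm [ 2.4 -8.5 44.1] spin -0.016 q6 1.61
```

Call:
{"api": "arm_command", "payload": {"series": [[70,2,-9,0,-0.016],[70,0,0,15,0],[70,0,0,15,0],[70,0,0,6,0],[70,0,0,0,0]]}}

```text
clock: 28.35
tcp_pos: [0.6093, 0.2444, -0.0186]
tcp_rot: [0.002, 0.988, 0.149, 0.026]
ft_force: [0.3, 0.4, 0.6]
opening: 0.747
```

```bash
python3 - <<'E'
from h import *
go((.6076,.2422,.003),.298)
E
```

```text
tip [0.6077 0.2443 0.0123] psi 0.299 lean [0.052 0.005] open 70.2 t 28.35 F [0.3 0.4 0.6]
move mm [-1.2  1.9  9.3] spin 0.001 q6 1.61
```

Call:
{"api": "arm_command", "payload": {"series": [[70,-1,2,7,0],[70,0,0,2,0],[35,0,0,0,0],[35,0,0,0,0],[35,0,0,0,0],[35,0,0,0,0],[35,0,0,0,0],[35,0,0,0,0],[35,0,0,0,0],[35,0,0,-15,0],[35,0,0,-30,0],[35,0,0,-35,0],[35,0,0,-35,0],[35,0,0,-35,0],[35,0,0,-20,0],[35,0,0,0,0]]}}

```text
clock: 29.95
tcp_pos: [0.6, 0.241, 0.1557]
tcp_rot: [0.001, 0.988, 0.149, 0.028]
ft_force: [-0.4, 0.0, -1.5]
opening: 0.469
```

```bash
python3 - <<'E'
from h import *
go((.607,.242,.19),3.12)
E
```

```text
tip [0.5983 0.2408 0.1866] psi 0.299 lean [0.057 0.006] open 44.1 t 29.95 F [-0.4  0.  -1.5]
move mm [ 8.9  1.5 -2.9] spin -2.821 q6 1.61
```

Call:
{"api": "arm_command", "payload": {"series": [[35,0,0,35,0],[35,0,0,35,0],[35,0,0,35,0],[35,0,0,35,0],[35,0,0,20,0],[35,0,0,10,0],[35,0,0,0,0]]}}

```text
clock: 30.65
tcp_pos: [0.6084, 0.2416, -0.0216]
tcp_rot: [0.001, 0.988, 0.149, 0.028]
ft_force: [-0.4, 0.0, -0.3]
opening: 0.464
```

```bash
python3 - <<'E'
from h import *
go((.607,.242,.005),3.12)
E
```

```text
tip [0.6067 0.2414 0.0094] psi 0.299 lean [0.056 0.006] open 43.6 t 30.65 F [-0.4  0.  -0.3]
move mm [ 0.2 -0.5  4.4] spin -2.821 q6 1.61
```

Call:
{"api": "arm_command", "payload": {"series": [[35,0,0,4,0],[70,0,0,0,0],[70,0,0,0,0],[70,0,0,0,0],[70,0,0,0,0],[70,0,0,-30,0],[70,0,0,-30,0],[70,0,0,0,-0.15],[70,0,0,0,-0.15],[70,0,0,0,-0.15],[70,0,0,0,-0.15],[70,0,0,0,-0.15],[70,0,0,0,-0.15],[70,0,0,0,-0.15],[70,0,0,0,-0.15],[70,0,0,0,-0.15],[70,0,0,0,-0.15],[70,0,0,0,-0.15]]}}

```text
clock: 32.45
tcp_pos: [0.6088, 0.2426, 0.047]
tcp_rot: [0.026, 0.559, 0.829, 0.024]
ft_force: [0.2, 0.1, -0.1]
opening: 0.743
```

Call:
{"api": "arm_command", "payload": {"series": [[70,0,0,0,-0.15],[70,0,0,0,-0.15],[70,0,0,0,-0.15],[70,0,0,0,-0.15],[70,0,0,0,-0.15],[70,0,0,0,-0.15],[70,0,0,0,-0.15],[70,0,0,0,-0.15],[70,0,0,0,-0.15],[70,0,0,0,0]]}}

```text
clock: 33.45
tcp_pos: [0.6101, 0.2432, 0.0513]
tcp_rot: [0.038, -0.083, 0.996, 0.003]
ft_force: [-0.2, -0.5, 1.3]
opening: 0.747
```

```bash
python3 - <<'E'
from meas import *
go((.6067,.2418,.003),-2.843)
c,im,d=snap('top'); fish(c,im,(150,150,300,330)) 
c,im,d=snap('scene'); fish(c,im,(310,150,490,265)) 
c,im,d=snap('wrist','w9'); fish(c,im)
E
```

```text
tip [0.6078 0.2428 0.0822] psi -2.976 lean [0.076 0.013] open 70.3 t 33.45 F [-0.2 -0.5  1.3]
move mm [ 7.3 -0.8 78.9] spin -0.133 q6 -1.4
fish eye [0.5611 0.2244] cen [0.609  0.2386] yaw -2.853 rect [144.  51.] mid [0.6071 0.238 ]
fish eye [0.3777 0.1828] cen [0.4276 0.1773] yaw 3.033 rect [ 51. 144.] mid [0.4254 0.1776]
fish eye [0.5589 0.227 ] cen [0.5983 0.2392] yaw -2.84 rect [145.  51.] mid [0.6048 0.2412]
fish eye [0.4937 0.2875] cen [0.4809 0.2948] yaw -0.513 rect [45. 75.] mid [0.4519 0.3111]
```

Call:
{"api": "arm_command", "payload": {"series": [[70,6.5,-0.5,0,-0.13],[70,0,0,0,0],[70,0,0,35,0],[70,0,0,25,0],[70,0,0,0,0]]}}

```text
clock: 34.1
tcp_pos: [0.6097, 0.2429, -0.0091]
tcp_rot: [0.04, -0.134, 0.99, 0.002]
ft_force: [0.0, 0.5, -0.1]
opening: 0.744
```

```bash
python3 - <<'E'
from h import *
go((.6062,.2413,.003),-2.843)
E
```

```text
tip [0.6073 0.2425 0.0218] psi -2.873 lean [0.079 0.014] open 70.0 t 34.1 F [ 0.   0.5 -0.1]
move mm [ 2.8 -0.7 18.6] spin -0.03 q6 -1.5
```

Call:
{"api": "arm_command", "payload": {"series": [[70,2.8,-0.7,0,-0.03],[70,0,0,14,0],[70,0,0,3.5,0],[70,0,0,0,0],[35,0,0,0,0],[35,0,0,0,0],[35,0,0,0,0],[35,0,0,0,0],[35,0,0,0,0],[35,0,0,0,0],[35,0,0,0,0]]}}

```text
clock: 35.2
tcp_pos: [0.6106, 0.2424, -0.0232]
tcp_rot: [0.043, -0.146, 0.988, 0.002]
ft_force: [0.0, 0.2, -0.1]
opening: 0.464
```

Call:
{"api": "arm_command", "payload": {"series": [[35,0,0,-15,0],[35,0,0,-30,0],[35,0,0,-35,0],[35,0,0,-35,0],[35,0,0,-35,0],[35,0,0,-20,0],[35,0,0,0,0.15],[35,0,0,0,0.15],[35,0,0,0,0.15],[35,0,0,0,0.15],[35,0,0,0,0.15],[35,0,0,0,0.15],[35,0,0,0,0.15],[35,0,0,0,0.15],[35,0,0,0,0.15],[35,0,0,0,0.15]]}}

```text
clock: 36.8
tcp_pos: [0.5942, 0.2394, 0.1732]
tcp_rot: [0.034, 0.569, 0.821, 0.036]
ft_force: [0.0, 0.7, -0.7]
opening: 0.465
```

Call:
{"api": "arm_command", "payload": {"series": [[35,0,0,0,0.15],[35,0,0,0,0.15],[35,0,0,0,0.15],[35,0,0,0,0.15],[35,0,0,0,0.15],[35,0,0,0,0.15],[35,0,0,0,0.15],[35,0,0,0,0.15],[35,0,0,0,0.15],[35,0,0,0,0]]}}

```text
clock: 37.8
tcp_pos: [0.5926, 0.2392, 0.1862]
tcp_rot: [0.004, 0.957, 0.284, 0.053]
ft_force: [0.3, 0.0, -1.0]
opening: 0.465
```

```bash
python3 - <<'E'
from h import *
go((.57,-.154,.19),-.02); eye('e5')
E
```

```text
tip [0.5894 0.2385 0.217 ] psi 0.578 lean [0.104 0.023] open 43.7 t 37.8 F [ 0.3  0.  -1. ]
move mm [-232.2  317.7   15.8] spin 0.598 q6 1.33
eye px [314.4 189.4] hole r px 22.5 eye ctr [0.6307 0.2662 0.2232] plane slope xy [0.181 0.061] (30deg=.577) eye-tip in tool [50.2 -0.7 -1.2] lean [0.104 0.023] t 37.8
```

Call:
{"api": "arm_command", "payload": {"series": [[35,0,0,0,0.15],[35,0,0,0,0.15],[35,0,0,0,0.15],[35,0,0,0,0.14],[35,-3,35,0,0],[35,-3,35,0,0],[35,-3,35,0,0],[35,-3,35,0,0],[35,-3,35,0,0],[35,-3,35,0,0],[35,-3,35,0,0],[35,-3,35,0,0],[35,-3,35,0,0],[35,-3,35,0,0],[35,-3,30,0,0],[35,0,0,0,0],[35,0,0,0,0]]}}

```text
clock: 39.55
tcp_pos: [0.5621, -0.1549, 0.1829]
tcp_rot: [-0.01, 0.998, 0.027, 0.057]
ft_force: [-1.0, -0.0, -0.5]
opening: 0.469
```

```bash
cat >> h.py <<'E'
PEG={1:(.6188,.0148,.128),2:(.6172,-.0692,.128),3:(.6156,-.1538,.128),4:(.6138,-.239,.128)}
E
python3 - <<'E'
from h import *
toeye(3,25,'e6'); go((.56,-.154,.19),-.02)
E
```

```text
eye px [314.5 189.5] hole r px 22.3 eye ctr [ 0.6081 -0.1525  0.2206] plane slope xy [0.197 0.019] (30deg=.577) eye-tip in tool [50.  -0.5 -1.2] lean [0.112 0.023] t 39.55
err world mm [ -5.   -1.1 -70.9] tool move [-13.1   2.   69.8] in-dir tool [0.396 0.052 0.917] psi 0.053
tip [ 0.5587 -0.1554  0.2137] psi 0.054 lean [0.112 0.023] open 43.6 t 39.6 F [-0.4 -0.3 -0.7]
move mm [-1.3 -0.9 23.7] spin 0.074 q6 1.13
```

Call:
{"api": "arm_command", "payload": {"series": [[35,-13,0,0,0.07],[35,0,0,25,0],[35,0,0,15,0],[35,0,0,0,0]]}}

```text
clock: 40.0
tcp_pos: [0.5544, -0.15, 0.1423]
tcp_rot: [-0.012, 0.998, -0.003, 0.057]
ft_force: [0.1, 0.3, -0.4]
opening: 0.467
```

```bash
python3 - <<'E'
from h import *
toeye2(3,15,(50,-.5,-1.2))
E
```

```text
eye [ 0.6004 -0.1506  0.1801] out 52.7 off-axis mm [11.1  2.7  6.4] err world [  7.7  -3.  -39.1] tool move [ 3.2  3.9 39.6] in-dir [0.396 0.028 0.918] psi -0.008 F [ 0.1  0.3 -0.4]
```

Call:
{"api": "arm_command", "payload": {"series": [[35,3,4,20,0],[35,0,0,17,0],[35,0,0,0,0]]}}

```text
clock: 40.3
tcp_pos: [0.5632, -0.1507, 0.1078]
tcp_rot: [-0.012, 0.998, 0.0, 0.059]
ft_force: [0.4, 0.2, -0.6]
opening: 0.465
```

```bash
cat >> h.py <<'E'
def tipcheck(k):
    """peg end seen through the hole: reddish end-grain centroid vs predicted"""
    c,im,d=snap('wrist'); p=w2pix(c,PEG[k])[0]; x,y=p.round().astype(int)
    hsv=cv2.cvtColor(im,cv2.COLOR_BGR2HSV).astype(int); b,g,r_=[im[...,i].astype(int) for i in range(3)]
    m=(r_>120)&(r_-g>45)&(hsv[...,1]>110)&(hsv[...,0]<14); q=np.zeros_like(m); q[y-25:y+26,x-25:x+26]=True; m&=q
    v,u=np.nonzero(m); print('pred tip px',p.round(1),'seen',len(u),(np.round([u.mean(),v.mean()],1),u.min(),u.max(),v.min(),v.max()) if len(u) else None)
    return c,im
E
python3 - <<'E'
from h import *
toeye2(3,8,(50,-.5,-1.2)); tipcheck(3)
im=cv2.imread('pics/e4.png').astype(int); print(im[189,316],im[180,316],im[195,316])
E
```

```text
eye [ 0.609  -0.1509  0.1457] out 18.6 off-axis mm [2.7 2.7 1.5] err world [  2.6  -2.8 -10.7] tool move [ 1.3  3.  10.9] in-dir [0.393 0.03  0.919] psi -0.0 F [ 0.4  0.2 -0.6]
pred tip px [321.1 176.1] seen 64 (array([321.5, 178.5]), np.int64(317), np.int64(326), np.int64(175), np.int64(182))
[ 73 110 162] [ 53  78 108] [119 159 193]
```

Call:
{"api": "arm_command", "payload": {"series": [[35,0.8,3,5.5,0],[35,0,0,5,0],[35,0,0,0,0]]}}

```text
clock: 40.65
tcp_pos: [0.567, -0.1536, 0.1013]
tcp_rot: [-0.011, 0.998, 0.001, 0.061]
ft_force: [-0.2, 0.1, -0.1]
opening: 0.462
```

```bash
python3 - <<'E'
from h import *
toeye2(3,-14,(50,-.5,-1.2)); tipcheck(3)
E
```

```text
eye [ 0.6127 -0.1537  0.1394] out 11.3 off-axis mm [ 2.7 -0.   1.6] err world [  9.9  -0.2 -23.5] tool move [ 6.9  0.7 24.6] in-dir [0.388 0.03  0.921] psi 0.001 F [-0.2  0.1 -0.1]
pred tip px [315.2 183.4] seen 65 (array([315.5, 185.9]), np.int64(311), np.int64(320), np.int64(182), np.int64(190))
```

Call:
{"api": "arm_command", "payload": {"series": [[35,-1.2,0.3,7,0],[35,0,0,0,0]]}}

```text
clock: 40.9
tcp_pos: [0.5669, -0.1539, 0.0945]
tcp_rot: [-0.01, 0.998, 0.001, 0.062]
ft_force: [0.9, -0.3, -0.7]
opening: 0.466
```

```bash
python3 - <<'E'
from h import *
PEG[3]=(.615,-.1538,.128)
toeye2(3,-14,(50,-.5,-1.2)); tipcheck(3)
E
```

```text
eye [ 0.6125 -0.154   0.1326] out 5.3 off-axis mm [ 0.1 -0.3  0.1] err world [  9.5   0.1 -16.8] tool move [ 7.3  0.3 17.8] in-dir [0.387 0.029 0.921] psi 0.001 F [ 0.9 -0.3 -0.7]
pred tip px [314.2 184.1] seen 70 (array([314.6, 185.4]), np.int64(310), np.int64(319), np.int64(181), np.int64(189))
```

Call:
{"api": "arm_command", "payload": {"series": [[35,1.6,0,4.4,0],[35,1.6,0,4.4,0],[35,0,0,0,0],[35,1.6,0,4.4,0],[35,0,0,0,0]]}}

```text
clock: 41.45
tcp_pos: [0.5742, -0.1538, 0.0816]
tcp_rot: [-0.01, 0.998, 0.001, 0.062]
ft_force: [-1.0, -0.6, -1.3]
opening: 0.461
```

```bash
python3 - <<'E'
from h import *
PEG[3]=(.615,-.1538,.128)
toeye2(3,-14,(50,-.5,-1.2))
E
```

```text
eye [ 0.6198 -0.1539  0.1197] out -9.6 off-axis mm [0.1 0.  0. ] err world [ 2.1 -0.1 -3.9] tool move [1.6 0.2 4.1] in-dir [0.387 0.029 0.922] psi 0.001 F [-1.  -0.6 -1.3]
```

Call:
{"api": "arm_command", "payload": {"series": [[35,1.6,0,4,0],[35,0,0,0,0],[58,0,0,0,0],[58,0,0,0,0],[58,0,0,0,0],[58,0,0,0,0],[58,0,0,-15,0],[58,0,0,-30,0],[58,0,0,-30,0],[58,0,0,0,0]]}}

```text
clock: 42.45
tcp_pos: [0.5667, -0.1554, 0.1579]
tcp_rot: [-0.01, 0.998, 0.001, 0.063]
ft_force: [0.8, 0.7, -0.7]
opening: 0.62
```

```bash
python3 - <<'E'
from meas import *
hung(3,'hg3'); go((.385,.1785,.15),3.025); print(sensors.read_state()['joint_positions'][0])
c,im,d=snap('top'); fish(c,im,(150,150,300,330)) 
c,im,d=snap('scene'); fish(c,im,(310,150,490,265)) 
E
```

```text
-125 n 187 h med 0.0107 v-range of h>.006 [-0.027  0.021]
-110 n 381 h med 0.0107 v-range of h>.006 [-0.019  0.013]
-95 n 386 h med 0.0107 v-range of h>.006 [-0.022  0.019]
-80 n 448 h med 0.0108 v-range of h>.006 [-0.022  0.02 ]
-65 n 503 h med 0.0107 v-range of h>.006 [-0.022  0.02 ]
-50 n 533 h med 0.0108 v-range of h>.006 [-0.021  0.021]
-35 n 590 h med 0.0108 v-range of h>.006 [-0.021  0.021]
-20 n 573 h med 0.01 v-range of h>.006 [-0.02   0.021]
-5 n 844 h med 0.0113 v-range of h>.006 [-0.019  0.02 ]
10 n 1009 h med 0.0011 v-range of h>.006 [-0.013  0.014]
25 n 565 h med 0.0006 v-range of h>.006 None
tip [ 0.5623 -0.1558  0.1867] psi 0.001 lean [0.123 0.021] open 58.2 t 42.5 F [ 0.1 -1.4  0. ]
move mm [-180.  -334.2   21.4] spin -3.024 q6 1.18
-0.3622135369428274
fish eye [0.3769 0.1854] cen [0.4239 0.1797] yaw 3.022 rect [ 50. 144.] mid [0.4246 0.1796]
fish eye [0.4939 0.2886] cen [0.4492 0.3068] yaw -0.386 rect [ 50. 143.] mid [0.4494 0.3067]
fish eye [0.3777 0.1828] cen [0.4277 0.1773] yaw 3.032 rect [ 51. 144.] mid [0.4254 0.1775]
fish eye [0.4945 0.2863] cen [0.4522 0.3028] yaw -0.372 rect [ 49. 146.] mid [0.4498 0.3037]
```

Call:
{"api": "arm_command", "payload": {"series": [[70,-8,-33,0,0],[70,-8,-33,0,0],[70,-8,-33,0,0],[70,-8,-33,0,0],[70,-8,-33,0,0],[70,-8,-33,0,0],[70,-8,-33,0,0],[70,-8,-33,0,0],[70,-8,-33,0,0],[70,-8,-33,0,0],[70,-8,-33,0,0],[70,-8,-33,0,0],[70,-8,-33,0,0],[70,0,0,0,0.11],[70,0,0,0,0.11],[70,0,0,0,0.08],[70,0,0,0,0]]}}

```text
clock: 44.3
tcp_pos: [0.4465, 0.2905, 0.1332]
tcp_rot: [-0.015, 0.987, -0.153, 0.043]
ft_force: [0.3, -0.2, 0.5]
opening: 0.743
```

```bash
python3 - <<'E'
from h import *
go((.4494,.305,.003),-.33)
E
```

```text
tip [0.4437 0.29   0.1641] psi -0.309 lean [0.09  0.017] open 69.9 t 44.3 F [ 0.3 -0.2  0.5]
move mm [-12.2  -9.1 161.2] spin 0.021 q6 2.42
```

Call:
{"api": "arm_command", "payload": {"series": [[70,-12,-9,0,0.03],[70,0,0,0,0],[70,0,0,40,0],[70,0,0,40,0],[70,0,0,35,0],[70,0,0,0,0]]}}

```text
clock: 44.9
tcp_pos: [0.4487, 0.3031, 0.0134]
tcp_rot: [-0.015, 0.986, -0.16, 0.043]
ft_force: [-0.4, -0.3, -0.4]
opening: 0.747
```

```bash
python3 - <<'E'
from h import *
go((.4494,.305,.003),-.34)
E
```

```text
tip [0.4459 0.3026 0.0443] psi -0.324 lean [0.089 0.016] open 70.2 t 44.9 F [-0.4 -0.3 -0.4]
move mm [-0.8 -1.6 41.5] spin 0.016 q6 2.46
```

Call:
{"api": "arm_command", "payload": {"series": [[70,-0.8,-1.6,18,0],[70,0,0,15,0],[70,0,0,6,0],[70,0,0,0,0]]}}

```text
clock: 45.3
tcp_pos: [0.4542, 0.3054, -0.023]
tcp_rot: [-0.016, 0.986, -0.158, 0.044]
ft_force: [0.6, 0.2, 0.5]
opening: 0.748
```

```bash
python3 - <<'E'
from h import *
go((.4494,.305,.003),-.34)
E
```

```text
tip [0.4513 0.3049 0.0078] psi -0.319 lean [0.092 0.017] open 70.3 t 45.3 F [0.6 0.2 0.5]
move mm [-2.3  0.7  4.6] spin 0.021 q6 2.46
```

Call:
{"api": "arm_command", "payload": {"series": [[70,-2,0.7,4,0],[70,0,0,0,0],[35,0,0,0,0],[35,0,0,0,0],[35,0,0,0,0],[35,0,0,0,0],[35,0,0,0,0],[35,0,0,0,0],[35,0,0,0,0],[35,0,0,-15,0],[35,0,0,-30,0],[35,0,0,-35,0],[35,0,0,-35,0],[35,0,0,-35,0],[35,0,0,-35,0],[35,0,0,0,-0.12],[35,0,0,0,-0.12],[35,0,0,0,0]]}}

```text
clock: 47.1
tcp_pos: [0.4338, 0.3021, 0.1769]
tcp_rot: [-0.013, 0.998, -0.034, 0.05]
ft_force: [0.2, 0.4, -1.0]
opening: 0.469
```

```bash
python3 - <<'E'
from h import *
eye('e7'); go((.56,-.069,.19),-.02)
E
```

```text
eye px [321.3 197.4] hole r px 21.5 eye ctr [0.4761 0.2956 0.2064] plane slope xy [ 0.013 -0.02 ] (30deg=.577) eye-tip in tool [45.4  2.8  5.8] lean [0.1   0.022] t 47.1
tip [0.4306 0.3014 0.2075] psi -0.074 lean [0.1   0.022] open 44.1 t 47.15 F [-0.4 -0.6 -0.1]
move mm [154.  360.6  22.1] spin -0.054 q6 2.21
```

Call:
{"api": "arm_command", "payload": {"series": [[35,12,30,0,0],[35,12,30,0,0],[35,12,30,0,0],[35,12,30,0,0],[35,12,30,0,0],[35,12,30,0,0],[35,12,30,0,0],[35,12,30,0,0],[35,12,30,0,0],[35,12,30,0,0],[35,12,30,0,0],[35,0,25,0,0],[35,0,0,0,0],[35,0,0,0,0]]}}

```text
clock: 48.55
tcp_pos: [0.5313, -0.078, 0.1787]
tcp_rot: [-0.014, 0.997, -0.063, 0.046]
ft_force: [-0.8, 0.1, -0.5]
opening: 0.467
```

```bash
python3 - <<'E'
from h import *
toeye(2,25,'e8'); go((.56,-.069,.19),-.02)
E
```

```text
eye px [321.4 197.4] hole r px 21.5 eye ctr [ 0.5735 -0.0872  0.2078] plane slope xy [ 0.005 -0.014] (30deg=.577) eye-tip in tool [45.4  2.8  5.8] lean [0.094 0.023] t 48.55
err world mm [ 31.3  18.2 -58.1] tool move [ 23.4 -19.9  61.2] in-dir tool [ 0.416 -0.022  0.909] psi -0.127
tip [ 0.5284 -0.0785  0.2095] psi -0.127 lean [0.094 0.023] open 43.7 t 48.6 F [-0.8 -0.3 -0.5]
move mm [ 28.2 -12.7  22.6] spin -0.107 q6 1.44
```

Call:
{"api": "arm_command", "payload": {"series": [[35,12,-6,0,-0.085],[35,12,-5,0,-0.085],[35,0,0,0,0],[35,0,0,20,0],[35,0,0,10,0],[35,0,0,0,0]]}}

```text
clock: 49.2
tcp_pos: [0.5585, -0.0628, 0.1513]
tcp_rot: [-0.011, 0.999, 0.022, 0.047]
ft_force: [0.1, -0.3, -1.1]
opening: 0.47
```

```bash
python3 - <<'E'
from h import *
toeye2(2,15,(45.4,2.8,5.8))
E
```

```text
eye [ 0.6015 -0.0643  0.1806] out 53.5 off-axis mm [10.9  4.4  6.2] err world [  8.3  -4.8 -39.6] tool move [ 4.3  5.9 40.1] in-dir [0.414 0.049 0.909] psi 0.043 F [ 0.1 -0.3 -1.1]
```

Call:
{"api": "arm_command", "payload": {"series": [[35,3,5.5,20,0],[35,0,0,17,0],[35,0,0,0,0]]}}

```text
clock: 49.5
tcp_pos: [0.5654, -0.067, 0.1158]
tcp_rot: [-0.011, 0.999, 0.02, 0.048]
ft_force: [-0.2, 0.1, -0.1]
opening: 0.468
```

```bash
python3 - <<'E'
from h import *
toeye2(2,6,(45.4,2.8,5.8)); tipcheck(2)
E
```

```text
eye [ 0.6082 -0.0686  0.1452] out 19.4 off-axis mm [0.7 0.4 0.4] err world [  6.   -0.6 -12. ] tool move [ 4.8  1.  12.5] in-dir [0.412 0.047 0.91 ] psi 0.039 F [-0.2  0.1 -0.1]
pred tip px [323.5 178.5] seen 54 (array([323. , 181.2]), np.int64(319), np.int64(327), np.int64(178), np.int64(184))
```

Call:
{"api": "arm_command", "payload": {"series": [[35,2,0.8,6.2,0],[35,1.8,0,6.2,0],[35,0,0,0,0]]}}

```text
clock: 49.85
tcp_pos: [0.5721, -0.0676, 0.1072]
tcp_rot: [-0.01, 0.998, 0.02, 0.05]
ft_force: [-0.3, 0.4, 0.1]
opening: 0.465
```

```bash
python3 - <<'E'
from h import *
PEG[2]=(.6165,-.0692,.128)
toeye2(2,-14,(45.4,2.8,5.8)); tipcheck(2)
E
```

```text
eye [ 0.6148 -0.0692  0.1368] out 8.5 off-axis mm [ 2.5 -0.1  1.5] err world [  8.7  -0.1 -20.9] tool move [ 6.5  0.8 21.7] in-dir [0.407 0.046 0.912] psi 0.039 F [-0.3  0.4  0.1]
pred tip px [321.5 193.3] seen 63 (array([321.2, 194.4]), np.int64(316), np.int64(326), np.int64(191), np.int64(198))
```

Call:
{"api": "arm_command", "payload": {"series": [[35,-1.3,0.2,4.5,0],[35,0,0,0,0]]}}

```text
clock: 50.1
tcp_pos: [0.5714, -0.0678, 0.1031]
tcp_rot: [-0.01, 0.998, 0.02, 0.051]
ft_force: [-0.1, -0.2, -0.3]
opening: 0.466
```

```bash
python3 - <<'E'
from h import *
PEG[2]=(.6165,-.0692,.128)
toeye2(2,-14,(45.4,2.8,5.8)); tipcheck(2)
E
```

```text
eye [ 0.6141 -0.0694  0.1328] out 5.3 off-axis mm [ 0.2 -0.3  0.1] err world [  9.4   0.1 -16.9] tool move [ 7.6  0.6 17.7] in-dir [0.407 0.045 0.912] psi 0.039 F [-0.1 -0.2 -0.3]
pred tip px [321.2 192. ] seen 65 (array([320.8, 193.1]), np.int64(316), np.int64(325), np.int64(189), np.int64(197))
```

Call:
{"api": "arm_command", "payload": {"series": [[35,1.6,0.1,4.4,0],[35,1.7,0.1,4.4,0],[35,0,0,0,0],[35,1.7,0.1,4.4,0],[35,0,0,0,0]]}}

```text
clock: 50.65
tcp_pos: [0.5786, -0.0677, 0.0899]
tcp_rot: [-0.01, 0.998, 0.02, 0.051]
ft_force: [-0.1, 0.4, -0.8]
opening: 0.468
```

```bash
python3 - <<'E'
from h import *
PEG[2]=(.6165,-.0692,.128)
toeye2(2,-14,(45.4,2.8,5.8))
E
```

```text
eye [ 0.6213 -0.0693  0.1196] out -9.7 off-axis mm [-0.1  0.  -0. ] err world [ 2.2 -0.1 -3.7] tool move [1.8 0.2 3.9] in-dir [0.406 0.045 0.913] psi 0.039 F [-0.1  0.4 -0.8]
```

Call:
{"api": "arm_command", "payload": {"series": [[35,1.7,0.1,4,0],[35,0,0,0,0],[58,0,0,0,0],[58,0,0,0,0],[58,0,0,0,0],[58,0,0,0,0],[58,0,0,-15,0],[58,0,0,-30,0],[58,0,0,-35,0],[58,0,0,0,0]]}}

```text
clock: 51.65
tcp_pos: [0.5722, -0.0695, 0.1714]
tcp_rot: [-0.01, 0.998, 0.02, 0.052]
ft_force: [0.4, -0.2, -0.2]
opening: 0.617
```

```bash
python3 - <<'E'
from meas import *
hung(2,'hg2'); go((.425,.1785,.18),3.025)
c,im,d=snap('top'); fish(c,im,(150,150,300,330)) 
c,im,d=snap('scene'); fish(c,im,(310,150,490,265)) 
E
```

```text
-125 n 167 h med 0.0107 v-range of h>.006 [-0.022  0.026]
-110 n 338 h med 0.0107 v-range of h>.006 [-0.014  0.018]
-95 n 372 h med 0.0107 v-range of h>.006 [-0.02   0.022]
-80 n 396 h med 0.0108 v-range of h>.006 [-0.021  0.021]
-65 n 440 h med 0.0108 v-range of h>.006 [-0.021  0.021]
-50 n 487 h med 0.0109 v-range of h>.006 [-0.022  0.02 ]
-35 n 536 h med 0.0108 v-range of h>.006 [-0.022  0.02 ]
-20 n 487 h med 0.0101 v-range of h>.006 [-0.022  0.019]
-5 n 755 h med 0.0114 v-range of h>.006 [-0.021  0.018]
10 n 932 h med 0.0012 v-range of h>.006 [-0.015  0.012]
25 n 510 h med 0.0006 v-range of h>.006 None
tip [ 0.5684 -0.07    0.1999] psi 0.039 lean [0.1   0.022] open 57.9 t 51.7 F [-0.4 -0.7  0. ]
move mm [-135.  -253.7   11. ] spin -2.986 q6 1.31
fish eye [0.3771 0.1855] cen [0.4237 0.1797] yaw 3.017 rect [ 50. 144.] mid [0.4247 0.1795]
```

Call:
{"api": "arm_command", "payload": {"series": [[70,-15,-28,0,0],[70,-15,-28,0,0],[70,-15,-28,0,0],[70,-15,-28,0,0],[70,-15,-28,0,0],[70,-15,-28,0,0],[70,-15,-28,0,0],[70,-15,-28,0,0],[70,-15,-28,0,0],[70,0,0,0,-0.15],[70,0,0,0,-0.15],[70,0,0,0,-0.15],[70,0,0,0,-0.15],[70,0,0,0,-0.15],[70,0,0,0,-0.15],[70,0,0,0,-0.15],[70,0,0,0,-0.15],[70,0,0,0,-0.15],[70,0,0,0,-0.15],[70,0,0,0,-0.15]]}}

```text
clock: 53.8
tcp_pos: [0.409, 0.1851, 0.1388]
tcp_rot: [0.017, 0.663, 0.748, 0.026]
ft_force: [-0.6, -0.5, 1.0]
opening: 0.745
```

Call:
{"api": "arm_command", "payload": {"series": [[70,0,0,0,-0.15],[70,0,0,0,-0.15],[70,0,0,0,-0.15],[70,0,0,0,-0.15],[70,0,0,0,-0.15],[70,0,0,0,-0.15],[70,0,0,0,-0.15],[70,0,0,0,-0.15],[70,0,0,0,-0.15],[70,0,0,0,0]]}}

```text
clock: 54.8
tcp_pos: [0.4036, 0.1833, 0.1295]
tcp_rot: [0.021, 0.049, 0.999, 0.006]
ft_force: [-0.2, -0.3, 0.1]
opening: 0.744
```

```bash
python3 - <<'E'
from h import *
go((.425,.1785,.004),3.025)
E
```

```text
tip [0.4022 0.183  0.1605] psi 3.042 lean [0.043 0.009] open 69.9 t 54.8 F [-0.2 -0.3  0.1]
move mm [-16.6  -4.4 157.2] spin 0.017 q6 -1.12
```

Call:
{"api": "arm_command", "payload": {"series": [[70,-16,-4,0,0.017],[70,0,0,0,0],[70,0,0,40,0],[70,0,0,40,0],[70,0,0,35,0],[70,0,0,12,0],[70,0,0,0,0]]}}

```text
clock: 55.5
tcp_pos: [0.4272, 0.1776, -0.002]
tcp_rot: [0.021, 0.071, 0.997, 0.006]
ft_force: [0.4, -0.5, -0.6]
opening: 0.742
```

```bash
python3 - <<'E'
from h import *
go((.425,.1785,.004),3.025)
E
```

```text
tip [0.4259 0.1773 0.0289] psi 2.999 lean [0.043 0.009] open 69.8 t 55.5 F [ 0.4 -0.5 -0.6]
move mm [ 2.1  0.6 24.9] spin -0.026 q6 -1.11
```

Call:
{"api": "arm_command", "payload": {"series": [[70,2,0.6,12,-0.026],[70,0,0,9,0],[70,0,0,3,0],[70,0,0,0,0],[35,0,0,0,0],[35,0,0,0,0],[35,0,0,0,0],[35,0,0,0,0],[35,0,0,0,0],[35,0,0,0,0],[35,0,0,0,0]]}}

```text
clock: 56.6
tcp_pos: [0.4284, 0.1793, -0.0249]
tcp_rot: [0.023, 0.059, 0.998, 0.007]
ft_force: [0.4, 0.7, -1.0]
opening: 0.467
```

```bash
python3 - <<'E'
from h import *
go((.425,.1785,.004),3.025)
E
```

```text
tip [0.427 0.179 0.006] psi 3.022 lean [0.047 0.011] open 43.9 t 56.6 F [ 0.4  0.7 -1. ]
move mm [ 2.  -0.7  1.9] spin -0.003 q6 -1.13
```

Gripped. Lift, then spin back toward psi ≈ 0.

Call:
{"api": "arm_command", "payload": {"series": [[35,0,0,-15,0],[35,0,0,-30,0],[35,0,0,-35,0],[35,0,0,-35,0],[35,0,0,-35,0],[35,0,0,-30,0],[35,0,0,0,0.15],[35,0,0,0,0.15],[35,0,0,0,0.15],[35,0,0,0,0.15],[35,0,0,0,0.15],[35,0,0,0,0.15],[35,0,0,0,0.15],[35,0,0,0,0.15],[35,0,0,0,0.15],[35,0,0,0,0.15],[35,0,0,0,0.15],[35,0,0,0,0.15]]}}

```text
clock: 58.4
tcp_pos: [0.4178, 0.1767, 0.1623]
tcp_rot: [0.009, 0.82, 0.571, 0.022]
ft_force: [-1.0, 0.0, -0.4]
opening: 0.461
```

Call:
{"api": "arm_command", "payload": {"series": [[35,0,0,0,0.15],[35,0,0,0,0.15],[35,0,0,0,0.15],[35,0,0,0,0.15],[35,0,0,0,0.15],[35,0,0,0,0.15],[35,0,0,0,0.15],[35,0,0,0,0.15],[35,0,0,0,0.15],[35,0,0,0,0]]}}

```text
clock: 59.4
tcp_pos: [0.4168, 0.1763, 0.1616]
tcp_rot: [-0.006, 0.997, -0.068, 0.022]
ft_force: [0.0, 0.7, -0.2]
opening: 0.47
```

```bash
python3 - <<'E'
from h import *
toeye(1,50,'e9');go((.56,.015,.2),-.02)
E
```

```text
eye px [315.5 187.5] hole r px 22.3 eye ctr [0.4658 0.1691 0.1958] plane slope xy [0.089 0.019] (30deg=.577) eye-tip in tool [50.9  0.  -1. ] lean [0.044 0.01 ] t 59.4
err world mm [ 128.1 -153.8  -24.5] tool move [146.6 135.4  28.6] in-dir tool [ 0.458 -0.044  0.888] psi -0.136
tip [0.4155 0.176  0.1926] psi -0.131 lean [0.044 0.01 ] open 43.7 t 59.45 F [ 0.3 -0.5  0. ]
move mm [164.5 140.7  -2.6] spin -0.111 q6 2.03
```

Call:
{"api": "arm_command", "payload": {"series": [[35,0,0,0,-0.11],[35,0,0,0,0],[35,27,29,0,0],[35,27,29,0,0],[35,27,29,0,0],[35,27,29,0,0],[35,20,29,0,0],[35,0,0,0,0],[35,0,0,0,0]]}}

```text
clock: 60.35
tcp_pos: [0.5478, 0.0249, 0.1653]
tcp_rot: [-0.005, 1.0, -0.002, 0.022]
ft_force: [-0.8, 0.3, -0.6]
opening: 0.466
```

```bash
python3 - <<'E'
from h import *
toeye2(1,25,(50.9,0,-1));eye()
E
```

```text
eye [0.5972 0.0243 0.1995] out 72.8 off-axis mm [14.7  8.8  8.4] err world [  9.1  -9.3 -49.8] tool move [ 7.   9.8 50. ] in-dir [0.46  0.016 0.887] psi -0.005 F [-0.8  0.3 -0.6]
eye px [315.6 187.6] hole r px 22.0 eye ctr [0.5973 0.0243 0.1995] plane slope xy [0.087 0.027] (30deg=.577) eye-tip in tool [50.9 -0.  -1.1] lean [0.043 0.01 ] t 60.35
```

Call:
{"api": "arm_command", "payload": {"series": [[35,7,9.5,0,0],[35,0,0,25,0],[35,0,0,24,0],[35,0,0,0,0]]}}

```text
clock: 60.8
tcp_pos: [0.5575, 0.0173, 0.1168]
tcp_rot: [-0.005, 1.0, -0.0, 0.023]
ft_force: [-0.7, 0.1, -0.8]
opening: 0.464
```

```bash
python3 - <<'E'
from h import *
PEG[1]=(.6182,.0148,.128)
toeye2(1,6,(50.9,0,-1)); tipcheck(1)
E
```

```text
eye [0.6069 0.017  0.1512] out 25.7 off-axis mm [1.5 1.9 0.8] err world [  8.3  -2.1 -18. ] tool move [ 7.5  2.3 18.3] in-dir [0.458 0.019 0.889] psi -0.0 F [-0.7  0.1 -0.8]
pred tip px [320.2 161.9] seen 0 None
```

Call:
{"api": "arm_command", "payload": {"series": [[35,2.5,2,9,0],[35,2,0,9,0],[35,0,0,0,0]]}}

```text
clock: 61.15
tcp_pos: [0.5653, 0.0156, 0.1026]
tcp_rot: [-0.005, 1.0, 0.001, 0.026]
ft_force: [-0.1, 0.5, -0.5]
opening: 0.462
```

```bash
python3 - <<'E'
from h import *
PEG[1]=(.6182,.0148,.128)
toeye2(1,5,(50.9,0,-1)); tipcheck(1)
E
```

```text
eye [0.6145 0.0154 0.1372] out 9.8 off-axis mm [1.2 0.5 0.7] err world [ 1.2 -0.5 -4.9] tool move [1.  0.6 4.9] in-dir [0.452 0.019 0.892] psi 0.001 F [-0.1  0.5 -0.5]
pred tip px [316.9 178.4] seen 84 (array([314.5, 180. ]), np.int64(309), np.int64(320), np.int64(176), np.int64(184))
```

Call:
{"api": "arm_command", "payload": {"series": [[35,0.2,0,4.9,0],[35,0,0,0,0]]}}

```text
clock: 61.4
tcp_pos: [0.5662, 0.0157, 0.0985]
tcp_rot: [-0.005, 1.0, 0.001, 0.027]
ft_force: [0.6, -0.7, -0.1]
opening: 0.461
```

```bash
python3 - <<'E'
from h import *
PEG[1]=(.6178,.0154,.128)
toeye2(1,-14,(50.9,0,-1)); tipcheck(1)
E
```

```text
eye [0.6153 0.0154 0.1332] out 5.8 off-axis mm [ 0.4 -0.   0.2] err world [  9.5  -0.2 -17.4] tool move [ 8.5  0.3 17.9] in-dir [0.451 0.019 0.892] psi 0.001 F [ 0.6 -0.7 -0.1]
pred tip px [315.7 181.6] seen 87 (array([314.6, 182. ]), np.int64(309), np.int64(320), np.int64(178), np.int64(186))
```

Call:
{"api": "arm_command", "payload": {"series": [[35,1.7,0,4.4,0],[35,1.8,0,4.4,0],[35,0,0,0,0],[35,2,0,4.4,0],[35,0,0,0,0]]}}

```text
clock: 61.95
tcp_pos: [0.5734, 0.0158, 0.0854]
tcp_rot: [-0.005, 1.0, 0.001, 0.028]
ft_force: [-0.2, 0.9, -0.6]
opening: 0.464
```

```bash
python3 - <<'E'
from h import *
PEG[1]=(.6178,.0154,.128)
toeye2(1,-14,(50.9,0,-1))
E
```

```text
eye [0.6224 0.0156 0.1201] out -9.1 off-axis mm [0.1 0.2 0. ] err world [ 2.4 -0.3 -4.3] tool move [2.1 0.3 4.4] in-dir [0.45  0.019 0.893] psi 0.001 F [-0.2  0.9 -0.6]
```

Release, rise, and back off toward the robot.

Call:
{"api": "arm_command", "payload": {"series": [[35,1.9,0,4.2,0],[35,0,0,0,0],[58,0,0,0,0],[58,0,0,0,0],[58,0,0,0,0],[58,0,0,0,0],[58,0,0,-15,0],[58,0,0,-30,0],[58,0,0,-35,0],[58,0,0,-20,0],[58,0,0,0,0]]}}

```text
clock: 63.05
tcp_pos: [0.5695, 0.0149, 0.1842]
tcp_rot: [-0.005, 1.0, 0.001, 0.027]
ft_force: [-0.3, 0.5, -0.3]
opening: 0.617
```

```bash
python3 - <<'E'
from h import *
hung(1,'hg1')
E
```

```text
-125 n 149 h med 0.0107 v-range of h>.006 [-0.026  0.022]
-110 n 316 h med 0.0107 v-range of h>.006 [-0.018  0.014]
-95 n 328 h med 0.0107 v-range of h>.006 [-0.021  0.02 ]
-80 n 373 h med 0.0108 v-range of h>.006 [-0.021  0.021]
-65 n 409 h med 0.0108 v-range of h>.006 [-0.021  0.021]
-50 n 443 h med 0.0108 v-range of h>.006 [-0.02   0.022]
-35 n 504 h med 0.0109 v-range of h>.006 [-0.019  0.023]
-20 n 443 h med 0.0101 v-range of h>.006 [-0.018  0.023]
-5 n 720 h med 0.0111 v-range of h>.006 [-0.017  0.022]
10 n 878 h med 0.0012 v-range of h>.006 [-0.011  0.016]
25 n 479 h med 0.0006 v-range of h>.006 None
```

Call:
{"api": "arm_command", "payload": {"series": [[58,-25,15,0,0],[58,-25,15,0,0],[58,-25,15,0,0],[58,-25,15,0,0],[58,-25,15,0,0],[58,0,0,0,0],[58,0,0,0,0]]}}

```text
clock: 63.8
tcp_pos: [0.4367, -0.0616, 0.1652]
tcp_rot: [-0.006, 1.0, 0.001, 0.02]
ft_force: [0.8, -0.1, 0.3]
opening: 0.614
```

```bash
python3 - <<'E'
from h import *
st()
for k in (1,2,3,4): print('peg',k); hung(k,'fin')
pots('scene',.45); c,im,d=snap('scene','sfin')
E
```

```text
{'clock': 63.8, 'tcp_pos': [0.437, -0.062, 0.165], 'tcp_rot': [-0.006, 1.0, 0.001, 0.02], 'joint_positions': [-0.238, 0.039, 1.854, 0.023, 1.212, 1.324], 'ft_force': [0.77, -0.149, 0.27], 'opening': 0.614}
peg 1
-125 n 255 h med 0.0104 v-range of h>.006 [-0.027  0.021]
-110 n 572 h med 0.0106 v-range of h>.006 [-0.018  0.013]
-95 n 647 h med 0.0106 v-range of h>.006 [-0.022  0.02 ]
-80 n 715 h med 0.0105 v-range of h>.006 [-0.022  0.021]
-65 n 809 h med 0.0106 v-range of h>.006 [-0.021  0.022]
-50 n 916 h med 0.0106 v-range of h>.006 [-0.021  0.022]
-35 n 129 h med 0.0107 v-range of h>.006 [-0.02   0.022]
peg 2
-125 n 262 h med 0.0103 v-range of h>.006 [-0.021  0.025]
-110 n 572 h med 0.0104 v-range of h>.006 [-0.013  0.017]
-95 n 618 h med 0.0105 v-range of h>.006 [-0.02   0.022]
-80 n 709 h med 0.0107 v-range of h>.006 [-0.02   0.022]
-65 n 803 h med 0.0104 v-range of h>.006 [-0.021  0.021]
-50 n 904 h med 0.0106 v-range of h>.006 [-0.021  0.02 ]
-35 n 240 h med 0.0105 v-range of h>.006 [-0.021  0.02 ]
peg 3
-125 n 261 h med 0.0104 v-range of h>.006 [-0.029  0.021]
-110 n 643 h med
[... 266 characters left out ...]
22]
-35 n 331 h med 0.0105 v-range of h>.006 [-0.021  0.022]
peg 4
-110 n 398 h med 0.0004 v-range of h>.006 [0.023 0.035]
-95 n 477 h med 0.0005 v-range of h>.006 [0.009 0.035]
-80 n 518 h med 0.0015 v-range of h>.006 [0.004 0.034]
-65 n 592 h med 0.0101 v-range of h>.006 [-0.001  0.034]
-50 n 748 h med 0.0104 v-range of h>.006 [-0.006  0.034]
-35 n 370 h med 0.0104 v-range of h>.006 [-0.009  0.034]
scene [148 151  51  22 189] [ 0.0646 -0.0266  0.0772] [ 0.032 -0.084  0.068] [0.085 0.033 0.086]
scene [166 305  29  28 589] [ 0.3967 -0.2627  0.0775] [ 0.369 -0.288  0.072] [ 0.422 -0.237  0.082]
scene [124 341  30  29 604] [ 0.3973 -0.3586  0.0775] [ 0.369 -0.384  0.072] [ 0.422 -0.333  0.082]
```

View pics/sfin.png

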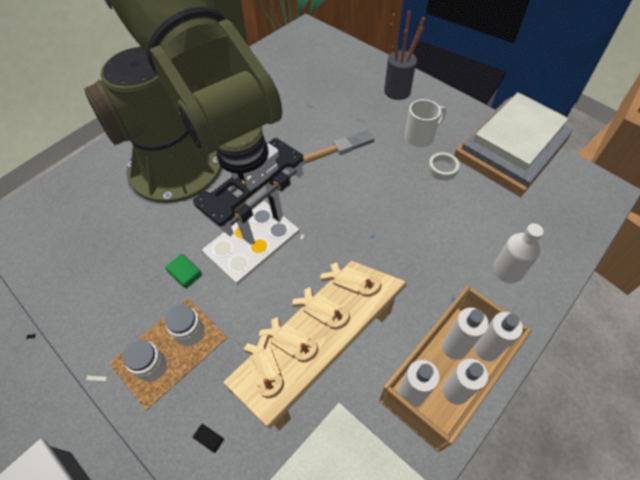

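```bash
python3 - <<'E'
from h import *
b=np.array(PEG[4])-AX*.030; up=np.array([.8668,-.016,.4985]); up-=AX*(up@AX); up/=np.linalg.norm(up); lat=np.cross(AX,up)
for n in('scene','wrist','top'):
    c,im,d=snap(n); W=cloud(c,d); D=W-b; u=D@up;v=D@lat;h=D@AX
    ok=(d>0)&(h>.0065)&(h<.014)&(u>-.125)&(u<.03)&(v>-.04)&(v<.13)
    # fish4: connected component in (u,v) raster
    g=np.zeros((160,175),np.uint8); 
    ii=((u[ok]+.125)*1000).astype(int); jj=((v[ok]+.04)*1000).astype(int); g[ii,jj]=255
    g=cv2.morphologyEx(g,cv2.MORPH_CLOSE,np.ones((5,5)))
    cv2.imwrite(f'pics/r_{n}.png',cv2.resize(g[::-1],None,fx=3,fy=3))
    for a in range(-115,31,10):
        s=ok&(u>a/1e3)&(u<a/1e3+.01)&(v<.065)
        if s.sum()>10: print(n,a,s.sum(),'v',np.percentile(v[s],[3,97]).round(3),'h',np.percentile(h[s],[5,50,95]).round(4))
cv2.imwrite('pics/last.png',np.hstack([cv2.imread('pics/r_scene.png'),cv2.imread('pics/r_wrist.png')])[:,:800])
c,im,d=snap('scene'); cv2.imwrite('pics/last2.png',cv2.resize(im[300:410,215:345],None,fx=5,fy=5,interpolation=cv2.INTER_CUBIC))
E
```

```text
scene -115 53 v [0.022 0.064] h [0.0088 0.0107 0.0118]
scene -105 85 v [0.024 0.064] h [0.0071 0.0106 0.0124]
scene -95 72 v [0.011 0.056] h [0.008  0.0105 0.0116]
scene -85 87 v [0.008 0.063] h [0.0092 0.0107 0.0118]
scene -75 102 v [0.005 0.063] h [0.0091 0.0105 0.0121]
scene -65 111 v [0.001 0.063] h [0.0093 0.0105 0.0118]
scene -55 113 v [-0.003  0.064] h [0.009  0.0104 0.0119]
scene -45 119 v [-0.005  0.064] h [0.0087 0.0104 0.0119]
scene -35 116 v [-0.01   0.064] h [0.0086 0.0104 0.0119]
scene -25 103 v [-0.012  0.034] h [0.0085 0.0106 0.0119]
scene -15 88 v [-0.017  0.028] h [0.0075 0.0104 0.0119]
scene -5 83 v [-0.017  0.024] h [0.0082 0.0106 0.0127]
scene 5 111 v [-0.014  0.019] h [0.0071 0.0106 0.0125]
scene 15 30 v [-0.006  0.013] h [0.0071 0.0095 0.0117]
wrist -115 472 v [0.023 0.064] h [0.0091 0.0104 0.0115]
wrist -105 653 v [0.026 0.063] h [0.0084 0.0102 0.0115]
wrist -95 601 v [0.012 0.054] h [0.0085 0.0102 0.0116]
wrist -85 812 v [0.009 0.064] h [0.0091 0.0105 0.0117]
wrist -75 1077 v [0.005 0.063] h [0.009  0.0103 0.0116]
wrist -65 1175 v [0.002 0.063] h [0.0089 0.01
[... 223 characters left out ...]
.0093 0.0118]
top -105 58 v [0.026 0.063] h [0.007  0.0095 0.0124]
top -95 52 v [0.022 0.056] h [0.007  0.0103 0.0131]
top -85 71 v [0.01  0.064] h [0.0074 0.0099 0.0128]
top -75 75 v [0.008 0.049] h [0.0072 0.0098 0.0128]
top -65 90 v [0.004 0.064] h [0.0072 0.0099 0.0128]
top -55 86 v [0.    0.064] h [0.0073 0.0097 0.013 ]
top -45 92 v [-0.004  0.049] h [0.007  0.0099 0.0124]
top -35 85 v [-0.008  0.036] h [0.0069 0.0094 0.0132]
top -25 91 v [-0.01   0.033] h [0.007  0.0096 0.0123]
top -15 60 v [-0.014  0.028] h [0.0069 0.0101 0.0122]
top -5 44 v [-0.016  0.024] h [0.0072 0.0096 0.0119]
top 5 67 v [-0.012  0.022] h [0.0069 0.0094 0.0129]
top 15 13 v [-0.003  0.015] h [0.0071 0.0092 0.0121]
```

View pics/last2.png

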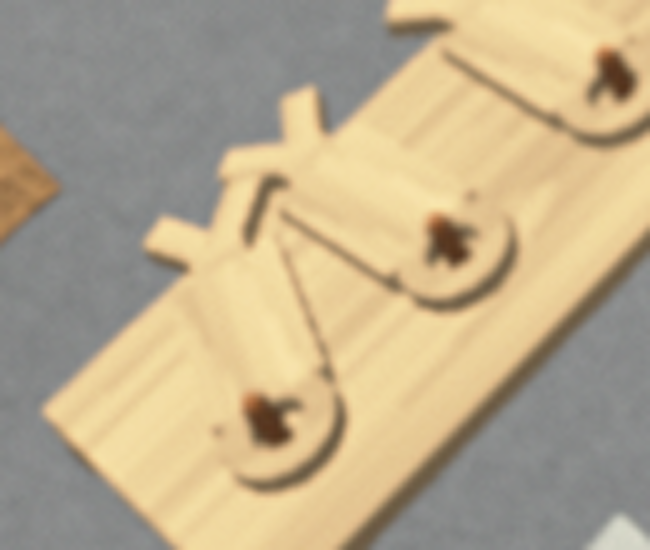

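```bash
python3 - <<'E'
from h import *
arm.finish_job()
E
```

```text
the job is handed in; nothing more can be done
```

I stood both pots on the cork mat while the pegs were empty, then hung all four fish on separate pegs, tails down the slope. I handed the job in at about 64 s of the 210 s allowed; no verdict was reported.

**Last checks:**
- **Pots:** both lid tops read 77.5 mm, as expected for a pot standing on the mat. The pots sit at about (+5, +54) mm and (+6, −42) mm from the mat centre.
- **Fish:** the upper face of each one lies 10.4–10.8 mm off the slope along its length, so all four are flat and fully down. I did not measure the eye distances directly. The hole's play on the peg puts them at about 5 mm, against the limit of 8.5 mm.
- **Robot and bystanders:** the arm had backed clear of everything. The tape and eraser block look unmoved in the final picture.

**What disagreed or went wrong:**
- **Finger length:** the text puts the fingertips 8 mm ahead of the TCP, but two cameras showed them about 31 mm behind the reported point. My first grasp of a pot closed above it without touching. I then worked from the measured tip.
- **Tool lean:** the tool drifted from vertical by up to about 0.12 rad during the moves. I corrected for it at each pick and peg.
- **Re-grip:** I set one fish down and picked it up the other way round so the camera could see its eye.
- **Fish on the end peg (lowest y):** after hanging straight, it was swung about 22° sideways, perhaps by the knock the task mentions. Its tail now touches its neighbour's but does not overlap it. It still lies flat with its centre well over 25 mm down the slope, so I left it.

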